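Lacquered candle holders onto the curing plate, lamp swung over and locked

ROBOT

A 7-joint arm with a two-finger parallel gripper is mounted at the origin on the work surface. World frame = base frame: x ahead of the robot, y to its left, z up, the work surface at z = 0. Lengths are in m, angles in rad, forces in N, time in s.
With the tool pointing down it reaches from about 0.425 to 0.925 m from the base axis. Payload 6.8 kg.
Tool frame: the origin (TCP) lies between the finger pads; the fingertips stand r.tip_extent ahead of it and the grasp point (between the pads) lies 5 mm behind it (r.tip_extent is the distance from the TCP to the fingertips, in m); y points along the fingers, x is the direction in which the jaws open and shut, and the axes are right-handed (so a half turn about y gives the same grasp; the last joint's range is limited). The gripper opens to 85 mm and grips with 20 to 120 N. Pads are 22 mm wide; open, the fingers measure 114 mm over their backs; the gripper's body (76 mm by 85 mm) begins 54 mm behind the grasp point. The pads swing forward as they close: fully open they stand 13 mm farther back than shut.
Start: joints at [-1.444, 0.477, 0.022, 1.555, -0.011, 1.109, -0.083], TCP at [0.157, 0.656, 0.245] pointing down, gripper open.
Joint ranges: [-2.96, 2.96], [-0.34, 2.1], [-1.41, 1.46], [0.24, 2.44], [-1.37, 4.51], [0.17, 1.92], [-2.96, 2.96]. Speed limits (rad/s): [2.39, 2.39, 3.14, 3.14, 3.14, 3.14, 3.14].

INTERFACE

Orientations are given as a rotation vector (axis times angle).
In Python, from bench import r gives the robot as it stands.
- The arm moves only by the tool send_rows, never from a script. Its argument "plan" is a list of rows, each a list of 5 numbers: the shift along the tool's x, y, z in cm, then the turn about the tool's y in degrees, then the opening, from 0 (shut) to 1 (fully open). In form: [[dx, dy, dz, spin, grip], ...]. A call has 1 to 12 rows; each row shifts and turns the commanded pose from where the row before left it, along the tool's axes as they then stand; what a row does not reach is not made up. A row lasts 1/8 s, in which the tool goes at most 62.5 mm and 10.7 degrees, less where a joint would pass 70% of its speed; a pose out of reach is approached as far as the arm can. A call is refused whole if a number of a shift passes 6.25 or a number of a turn 10.7, either way. A call with a gripper value outside its range is refused whole. The fingers move at their own pace and stop on an object; "force" is the grip in N (left out, the last holds). Time passes only in rows, so rows that do not move let the fingers close. It gives the time, the measured TCP pose, the force and the opening at its end, in the units of the state.
- r.get_obs(): the state, without advancing time (a new reading comes with each control period).
- r.grab_frame(name): name is "side" or "top"; returns a dict with "image" (480x640x3 uint8, red, green, blue), "camera_matrix" (3x3 intrinsics, pixels), "D" ([k1, k2, p1, p2, k3] as OpenCV has them; the pictures are not rectified), "cam_to_world" (4x4, takes a point from camera to world coordinates). Camera axes: x right, y down, z forward; pixel columns grow to the right and rows downward; lengths in m; the calibration is good to about 2 mm. A picture is of the moment at which its call begins. There is no depth.
- r.hand_in(): hands the job in, once; it reports no verdict.
Trained networks look in the newest picture that a camera, given by its name, has taken for a name from the list of things; names that differ only in an ending like _2 or _b are one class to them, and where a whole thing is asked for, a point or a joint stands for the part that bears it (a point fixed in the world has none). Each returns a list of dicts, best first, with "p" (0 to 1); they miss things now and then, are a little off and sometimes report something else, mostly with a low value. They report only what shows in the picture. A call takes as long as a camera call. They do not tell look-alikes from the thing itself.
- r.recognise(camera, target): "rect" ([left, top, right, bottom] in pixels, round what is visible of it).
The state is a dict: "clock": time; "joints": joint angles; "qvel": joint speeds; "tau": joint torques, N m; "tcp_pos": TCP position; "orientation": TCP orientation; "contact_force": force on the tool from outside, world axes, zero at the start; "moment": the same for the moment, N m; "grip_width": finger opening in m.
Only numpy, scipy, OpenCV 4.12 (cv2) and the standard library are available. Lean on these libraries where they do the work, as an engineer would, in place of code of your own. Each camera call takes 0.05 s, during which the arm holds its last target.

TASK

The turned wooden candle holders standing on the bench are wet with lacquer: without touching them with the gripper or tipping them, carry every one level on the forked lifter to the steel curing plate, stand each upright on a black disc of its own, and then lay the lifter flat on its rubber mat again. After that loosen the clamp knob on top of the lamp column, swing the lamp head over the plate until its white pointer lines up with the white line on the plate, and tighten the knob again. Leave everything else on the bench where it is.

Things in the scene. Friction and masses are not known exactly. Their poses are not given: they have to be found in the camera images.
- holder0: turned pale-wood candle holder, wet with lacquer, all alike; two or three of the three are present. A body of revolution on its own z axis: foot 48 mm diameter and 18 mm high, then a flange 84 mm diameter from z = 18 to 30 mm, then a boss 32 mm diameter up to z = 42 mm. Mass about 0.13 kg (varies). Origin: centre of the underside of the foot; z up. Starts standing on the bench (z = 0)
- holder1: turned pale-wood candle holder, wet with lacquer, all alike; two or three of the three are present. A body of revolution on its own z axis: foot 48 mm diameter and 18 mm high, then a flange 84 mm diameter from z = 18 to 30 mm, then a boss 32 mm diameter up to z = 42 mm. Mass about 0.13 kg (varies). Origin: centre of the underside of the foot; z up. Starts standing on the bench (z = 0)
- holder2: turned pale-wood candle holder, wet with lacquer, all alike; two or three of the three are present. A body of revolution on its own z axis: foot 48 mm diameter and 18 mm high, then a flange 84 mm diameter from z = 18 to 30 mm, then a boss 32 mm diameter up to z = 42 mm. Mass about 0.13 kg (varies). Origin: centre of the underside of the foot; z up. Starts standing on the bench (z = 0)
- lifter: forked lifter, 203 mm long, 0.14 kg: aluminium blade 5 mm thick, two prongs to +x, each 12 mm wide, centred on y = -33 and +33 mm (slot 54 mm wide), from the slot's closed end at x = -31 to x = +35 mm; 78 mm wide over all. Origin: mid-slot, where a holder's axis belongs (foot in the slot, flange resting on both prongs), at the blade's underside; z up. Starts flat on the mat, prongs along its +y
- lifter_grip (a point): where to pinch the lifter's wooden handle: x = -105, y = 0, z = 28 mm in the lifter's frame. The handle is 16 mm wide (y) with upright sides, from x = -168 to -60 mm and z = 4 to 36 mm; under it the blade's tang, 24 mm wide and 5 mm thick, runs to x = -137 mm; the blade is 78 mm wide up to x = -65 mm
- mat: fixed black rubber mat, 100 mm (its x) by 240 mm (its y), 2 mm thick, flat on the bench; origin: centre of its underside. The lifter belongs on it, handle and slot both over the mat, lying flat
- plate: fixed steel curing plate, 8 mm thick, top at z = 8 mm: 140 mm (x from 100 to 240 mm) by 340 mm (y from -170 to 170 mm) in its own frame. Origin: at bench level on the axis of the lamp column; x points from the column over the middle of the plate. A white line lies along its x axis from x = 202 to 240 mm. The plate's x direction differs from start to start
- spot0 (a point): centre of one of the three black discs (64 mm diameter, flush) on the plate's top, where a holder stands; they lie in a row 100 mm apart at x = 165 mm in the plate's frame
- spot1 (a point): centre of one of the three black discs (64 mm diameter, flush) on the plate's top, where a holder stands; they lie in a row 100 mm apart at x = 165 mm in the plate's frame
- spot2 (a point): centre of one of the three black discs (64 mm diameter, flush) on the plate's top, where a holder stands; they lie in a row 100 mm apart at x = 165 mm in the plate's frame
- stand: fixed lamp stand; origin at bench level on the column axis, z up. Foot 116 mm diameter and 12 mm high, column 30 mm diameter; clamp knob on top. Nothing of the stand itself is moved
- head (a joint): the lamp head's angle in rad about the vertical column: 0 points along the stand's x axis, growing clockwise seen from above (range -0.5 to 2.2). Parked at the start at about 1.5 to 1.8, clear of the plate. It stays where it is left; free it takes about 0.12 N m plus 0.15 N m s/rad, with the knob tight it is locked by friction and must not be forced
- head_mid (a point): centre of the top of the grey lamp bar, 175 mm from the column axis; its x axis points outward from the column through the white pointer. The bar is 60 mm (x) by 260 mm (y), from 117 to 155 mm above the bench; vents on its top to 160 mm. The pointer lies on the head's x axis, from 203 to 237 mm out, at height 123 mm
- head_post (a point): on the black upright handle post of the lamp head: 18 mm diameter, top at 205 mm above the bench, standing 125 mm out from the column axis on the head's arm (arm top at 143 mm); the point is at height 190 mm
- clamp (a joint): the clamp knob's angle in rad, growing clockwise seen from above: clockwise tightens. Stop at 0, well loose below 0.4; the clamp starts to bite at about 1.0, is tight above 1.08 and stops at 1.3. At the start it is tight at about 1.16 to 1.25. Turning takes about 0.25 N m, rising to about 0.5 N m when tight; it stays where it is left
- clamp_grip (a point): the clamp knob's grip bar, on the column axis at 218 mm height: black bar 66 mm along this point's x, 14 mm thick (y), from 202 to 230 mm above the bench. It turns with the knob
- tin: bystander: can 72 mm diameter, 90 mm high, loose; leave alone
- brush: bystander: brush lying loose; leave alone
- glue: bystander: bottle 56 mm diameter, 160 mm high, loose; leave alone
- block: bystander: cork sanding block 50 x 110 x 35 mm, loose; leave alone
- mallet: bystander: hammer lying loose; leave alone
- offcut: bystander: wooden offcut 50 x 160 x 40 mm, loose; leave alone
- jar: bystander: jar 70 mm diameter, 80 mm high, loose; leave alone
Mind the look-alikes: they are no part of the job. Leave any pink or purple look-alike of the lifter alone.

How it is judged:
By the outcome, as a careful person would: the job done as asked, in the order asked, and still so for the second after the job is handed in, with the robot touching nothing.
Of holder0, holder1, holder2 only 2 to 3 are there at a start; the rules pass over those that are not, and their reading is None.
At some moment in a run one of holder0, holder1, holder2, lifter may be knocked a few centimetres aside while the robot is not near it.
It also fails if it takes over 210 s, if anything falls off the work surface, if the arm or the gripper's body presses on something with over 40 N, if the wrist force passes 120 N, or if a joint passes its speed limit or range.

## Working session

There is one attempt and no reset: what is moved stays moved. The work goes in short steps, Python scripts to look and compute and a tool call to move; the robot and the scene stay as the last step left them, time stands still between calls to the robot, and variables do not carry over. Pictures are saved under pics/ and viewed, and the job is handed in when it is done.

Besides the shell and the picture viewer there is one more tool, called after "Request:" as name(argument=value, ...), one argument or row to a line, values as JSON. send_rows: Moves the arm, as the interface text tells. Its arguments: {"type":"object","properties":{"plan":{"type":"array","items":{"type":"array","items":{"type":"number"}}},"force":{"type":"number"}},"required":["plan"]}

```bash
ls; mkdir -p pics
python3 - <<'E'
from bench import r
import cv2
print(r.get_obs(), r.tip_extent)
for n in ("top","side"):
    f=r.grab_frame(n); cv2.imwrite(f"pics/{n}0.png",f["image"][:,:,::-1])
    print(n,f["camera_matrix"],f["D"],f["cam_to_world"])
    for t in ["holder0","lifter","mat","plate","stand","head","head_mid","head_post","clamp","clamp_grip","tin","brush","glue","block","mallet","offcut","jar"]:
        print(t,[(x["rect"],round(x["p"],2)) for x in r.recognise(n,t)])
E
```

```text
pics
{'clock': 0.0, 'joints': array([-1.4441128 ,  0.47779308,  0.0223373 ,  1.55644308, -0.01149772,
        1.10929872, -0.08309685]), 'qvel': array([-1.78489530e-03, -8.13184853e-04, -1.17221838e-03, -7.67452027e-06,
       -5.74545695e-04,  2.27893354e-04, -1.58469645e-03]), 'tau': array([-1.26294012e-04, -5.96450007e+01,  1.60796966e+00, -2.81207621e+01,
        1.24441463e-02,  9.29964735e-03,  8.49586002e-06]), 'tcp_pos': array([0.15690753, 0.65593154, 0.24433389]), 'orientation': array([-1.31240419, -1.03361099,  1.03584303]), 'contact_force': array([ 0.52358969, -0.12291218, -1.14779577]), 'moment': array([-0.01852661, -0.00540483,  0.02483205]), 'grip_width': 0.08545981928890747} 0.014
top [[501.17624697   0.         308.89152235]
 [  0.         501.17624697 238.52871974]
 [  0.           0.           1.        ]] [-0.05227117  0.          0.          0.          0.        ] [[-6.34437932e-05 -9.97633845e-01  6.87510565e-02  3.79096684e-01]
 [-9.99914350e-01 -8.36505511e-04 -1.30611021e-02 -7.19944349e-02]
 [ 1.30877081e-02 -6.87459966e-02 -9.97548345e-01  1.69920066e+00]
 
[... 2208 characters left out ...]
 143.5, 273.8, 206.9], 0.61), ([240.9, 171.7, 353.2, 255.1], 0.59), ([394.9, 213.8, 434.1, 251.3], 0.49)]
clamp [([246.6, 120.2, 270.1, 140.9], 0.5)]
clamp_grip [([247.6, 116.4, 263.8, 140.4], 0.72)]
tin [([308.0, 345.4, 342.8, 388.7], 0.83)]
brush [([215.6, 142.0, 249.8, 164.9], 0.68)]
glue [([239.3, 173.5, 354.0, 256.6], 0.64), ([388.3, 341.0, 424.1, 375.4], 0.62), ([264.0, 117.3, 288.2, 160.6], 0.57)]
block [([392.3, 214.6, 435.0, 251.6], 0.85), ([410.1, 409.6, 508.2, 480.0], 0.52)]
mallet [([412.8, 411.3, 505.8, 478.4], 0.94)]
offcut [([441.5, 347.9, 500.0, 403.0], 0.62), ([178.3, 139.8, 271.5, 208.1], 0.49), ([363.4, 303.1, 398.1, 332.7], 0.3)]
jar [([418.4, 404.1, 449.7, 442.8], 0.78)]
```

View images.

Run:
```python
import cv2
a=cv2.imread("pics/top0.png")[130:350,100:500]; cv2.imwrite("pics/top0z.png",cv2.resize(a,None,fx=2,fy=2,interpolation=cv2.INTER_CUBIC))
```

```text
(no output)
```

View pics/top0.png

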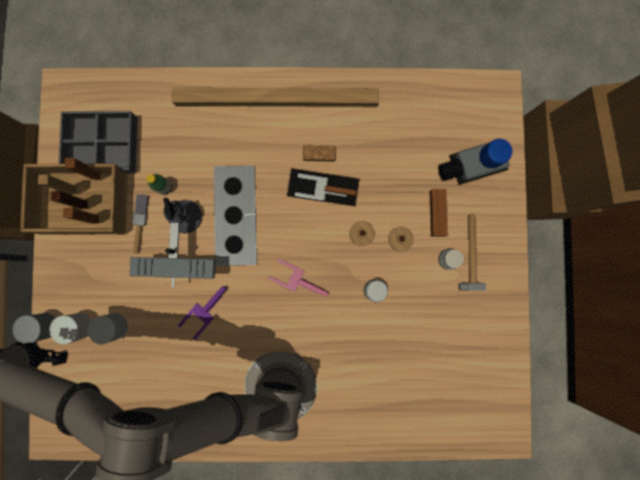

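View pics/side0.png

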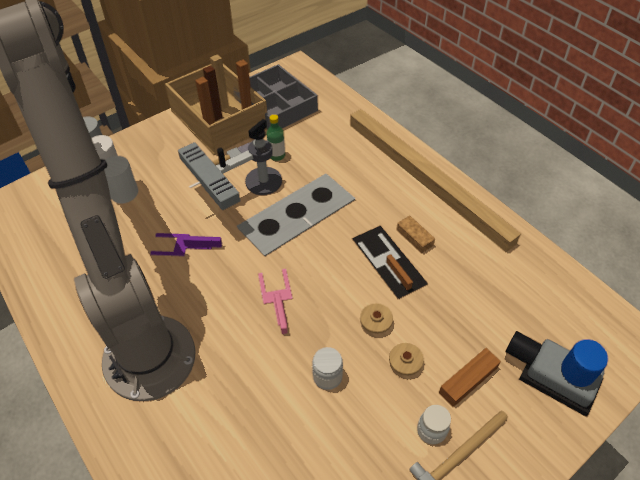

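View pics/top0z.png

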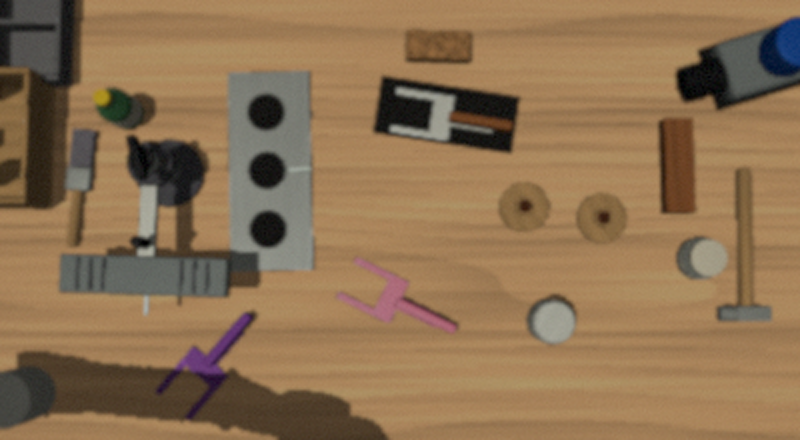

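```bash
cat > h.py <<'E'
import numpy as np, cv2, pickle, os
from scipy.spatial.transform import Rotation as R
def grab(name,tag=None):
    from bench import r
    f=r.grab_frame(name)
    if tag:
        cv2.imwrite(f"pics/{tag}.png",f["image"][:,:,::-1]); pickle.dump(f,open(f"pics/{tag}.pkl","wb"))
    return f
def load(tag): return pickle.load(open(f"pics/{tag}.pkl","rb"))
def K(f): return np.array(f["camera_matrix"]),np.array(f["D"],float),np.array(f["cam_to_world"])
def proj(f,P):
    k,d,T=K(f); W=np.linalg.inv(T)
    p,_=cv2.projectPoints(np.array(P,float).reshape(-1,3),cv2.Rodrigues(W[:3,:3])[0],W[:3,3],k,d); return p.reshape(-1,2)
def unproj(f,px,z):
    k,d,T=K(f); u=cv2.undistortPoints(np.array(px,float).reshape(-1,1,2),k,d).reshape(-1,2)
    ray=np.c_[u,np.ones(len(u))]@T[:3,:3].T; o=T[:3,3]
    return o+ray*((z-o[2])/ray[:,2])[:,None]
def circ(c,rad,z,n=60):
    t=np.linspace(0,2*np.pi,n); return np.c_[c[0]+rad*np.cos(t),c[1]+rad*np.sin(t),np.full(n,z)]
def frame2(P,pose): # local xyz -> world with pose (x,y,yaw[,z])
    P=np.array(P,float); c,s=np.cos(pose[2]),np.sin(pose[2]); z=pose[3] if len(pose)>3 else 0
    return np.c_[pose[0]+c*P[:,0]-s*P[:,1],pose[1]+s*P[:,0]+c*P[:,1],P[:,2]+z]
LIFT=[np.array(a,float)/1000 for a in [
 [(35,39,5),(35,27,5),(-31,27,5),(-31,-27,5),(35,-27,5),(35,-39,5),(-65,-39,5),(-65,39,5),(35,39,5)],
 [(-60,8,36),(-168,8,36),(-168,-8,36),(-60,-8,36),(-60,8,36)]]]
def overlay(f,lines,out,box,sc):
    """lines: list of (Nx3 world, color)"""
    x0,y0,x1,y1=box; im=cv2.resize(f["image"][y0:y1,x0:x1,::-1],None,fx=sc,fy=sc,interpolation=cv2.INTER_CUBIC)
    for L,col in lines:
        p=(proj(f,L)-[x0,y0]+0.5)*sc-0.5
        cv2.polylines(im,[np.round(p*8).astype(int).reshape(-1,1,2)],False,col,1,cv2.LINE_AA,3)
    cv2.imwrite(out,im)
def tool():
    from bench import r
    o=r.get_obs(); M=R.from_rotvec(o["orientation"]).as_matrix(); return o,M
E
python3 - <<'E'
from h import *
t=grab("top","t1"); s=grab("side","s1")
from bench import r
o,M=tool(); print(M.round(3))
for n,f in(("top",t),("side",s)):
    for nm,z in(("holder0",.03),("tin",.09),("offcut",.04)):
        for x in r.recognise(n,nm):
            a=x["rect"]; print(n,nm,round(x["p"],2),unproj(f,[((a[0]+a[2])/2,(a[1]+a[3])/2)],z if nm!="holder0" else .024).round(4))
# manual
print(unproj(t,[(233,186),(233,215),(234,245)],.008).round(3))
print(unproj(t,[(288,196),(294,169),(359,178),(356,206)],.002).round(3))
E
```

```text
[[ 0.233 -0.    -0.973]
 [ 0.973 -0.     0.233]
 [-0.    -1.     0.   ]]
top holder0 0.97 [[ 0.5059 -0.2742  0.024 ]]
top holder0 0.9 [[ 0.4961 -0.4056  0.024 ]]
top tin 0.92 [[ 0.3217 -0.3055  0.09  ]]
top offcut 0.94 [[ 0.5734 -0.5319  0.04  ]]
side holder0 0.61 [[ 0.5131 -0.2737  0.024 ]]
side holder0 0.57 [[ 0.4962 -0.4065  0.024 ]]
side tin 0.96 [[ 0.3133 -0.3268  0.09  ]]
side offcut 0.58 [[ 0.5776 -0.5415  0.04  ]]
[[0.675 0.164 0.008]
 [0.575 0.163 0.008]
 [0.474 0.159 0.008]]
[[ 0.642 -0.023  0.002]
 [ 0.735 -0.043  0.002]
 [ 0.704 -0.266  0.002]
 [ 0.608 -0.255  0.002]]
```

Run:
```python
from h import *
t=load("t1"); s=load("s1")
def blobs(f,box,th,mn,mx):
    x0,y0,x1,y1=box; g=cv2.cvtColor(f["image"],cv2.COLOR_RGB2GRAY)[y0:y1,x0:x1]
    n,l,st,c=cv2.connectedComponentsWithStats((g<th).astype(np.uint8))
    return [(c[i]+[x0,y0],st[i]) for i in range(1,n) if mn<st[i][4]<mx]
for n,f,box in(("t",t,(213,163,262,268)),("s",s,(238,170,358,260))):
    for c,st in blobs(f,box,60,60,900): print(n,c.round(2),st,unproj(f,[c],.008).round(4))
ls=[]
```

```text
t [232.67 185.62] [ 11  15  18  17 227] [[0.6761 0.1655 0.008 ]]
t [233.07 214.75] [ 12  44  17  17 229] [[0.5763 0.163  0.008 ]]
t [233.61 244.1 ] [ 13  73  17  17 228] [[0.4766 0.1601 0.008 ]]
t [219.55 261.03] [  0  93  15  12 107] [[0.4194 0.207  0.008 ]]
s [267.83 184.83] [  9   4  35  21 372] [[0.5712 0.3004 0.008 ]]
s [321.71 194.46] [ 74  18  20  14 224] [[0.6772 0.165  0.008 ]]
s [295.62 210.12] [ 48  33  20  15 240] [[0.577  0.1625 0.008 ]]
s [268.39 226.58] [ 20  49  21  16 257] [[0.4769 0.1598 0.008 ]]
```

Run:
```python
from h import *
t=load("t1"); s=load("s1")
H=[(0.506,-0.2742),(0.4961,-.406)]
ls=[]
for h in H:
    ls+=[(circ(h,.042,.03),(0,0,255)),(circ(h,.016,.042),(0,255,0)),(circ(h,.042,.018),(255,0,0))]
lp=(0.68,-0.105,np.pi/2-.15,.002)
for L in LIFT: ls.append((frame2(L,lp),(255,255,0)))
overlay(t,ls,"pics/o1.png",(280,160,430,260),5)
overlay(s,ls,"pics/o2.png",(340,220,440,390),4)
```

```text
(no output)
```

View pics/o1.png

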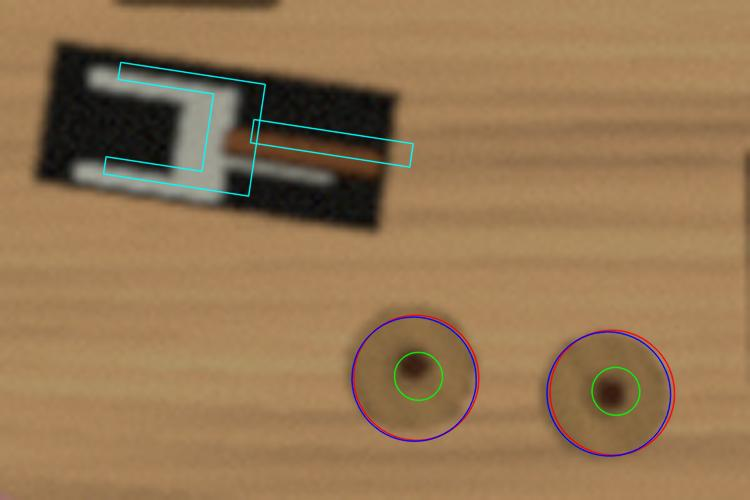

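View pics/o2.png

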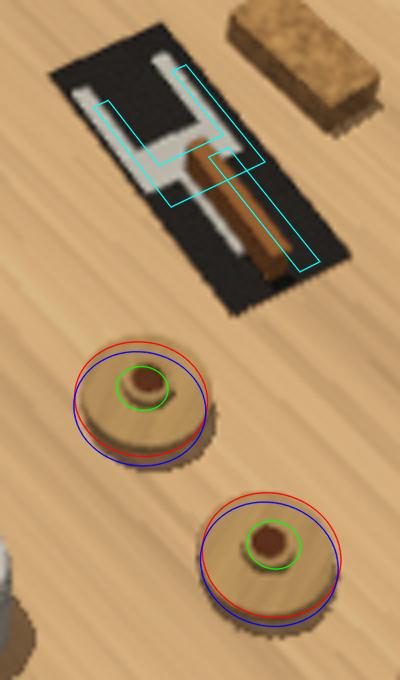

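```bash
cat >> h.py <<'E'
def holders(f,guesses):
    """dark hole in boss top, centroid near guess"""
    out=[]
    for g in guesses:
        c=proj(f,[(g[0],g[1],.042)])[0]; w=11
        x0,y0=int(c[0])-w,int(c[1])-w
        a=cv2.cvtColor(f["image"],cv2.COLOR_RGB2GRAY)[y0:y0+2*w,x0:x0+2*w].astype(float)
        yy,xx=np.mgrid[0:2*w,0:2*w]
        m=a[(np.hypot(xx-w,yy-w)<9)]
        d=np.clip(np.percentile(m,50)*.72-a,0,None)*(np.hypot(xx-w,yy-w)<9)
        n,l,st,_=cv2.connectedComponentsWithStats((d>0).astype(np.uint8))
        k=max(range(1,n),key=lambda i:d[l==i].sum()); d=d*(l==k)
        p=[(d*xx).sum()/d.sum()+x0,(d*yy).sum()/d.sum()+y0]
        out.append(unproj(f,[p],.042)[0][:2])
    return np.array(out)
E
python3 - <<'E'
from h import *
t=load("t1"); s=load("s1")
H=[(0.510,-0.2742),(0.4961,-.406)]
a=holders(t,H);b=holders(s,H);print(a,b)
H=(a+b)/2
ls=[]
for h in H:
    ls+=[(circ(h,.042,.03),(0,0,255)),(circ(h,.016,.042),(0,255,0)),(circ(h,.042,.018),(255,0,0)),(circ(h,.024,.0),(255,0,0))]
lp=(0.674,-0.091,np.pi/2-.15,.002)
for L in LIFT: ls.append((frame2(L,lp),(255,255,0)))
overlay(t,ls,"pics/o1.png",(280,160,430,260),5)
overlay(s,ls,"pics/o2.png",(340,220,440,390),4)
E
```

```text
[[ 0.51328716 -0.27085882]
 [ 0.49423857 -0.40201803]] [[ 0.51398914 -0.27130571]
 [ 0.49489038 -0.40237944]]
```

View pics/o1.png

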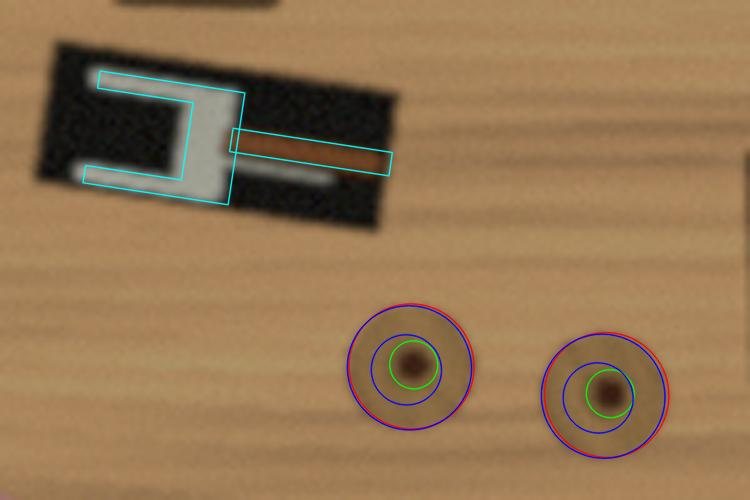

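View pics/o2.png

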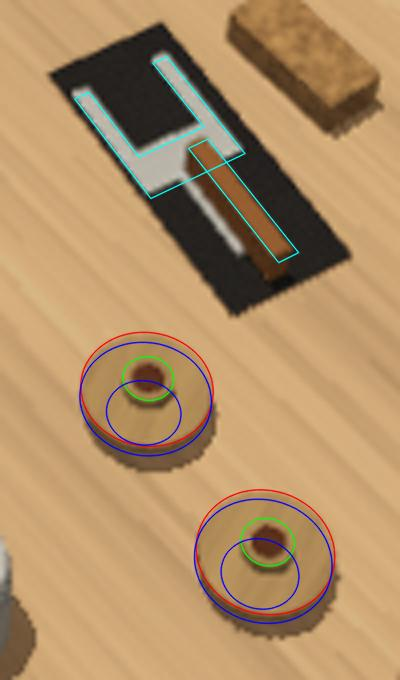

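```bash
cat >> h.py <<'E'
from scipy.optimize import minimize
def synth(f,pose,box,ss=4,blade=165,hand=80,bg=25):
    x0,y0,x1,y1=box; im=np.full(((y1-y0)*ss,(x1-x0)*ss),float(bg),np.float32)
    def poly(P,v,hull=False):
        p=(proj(f,frame2(np.array(P,float)/1000,pose))-[x0,y0]+.5)*ss-.5
        if hull: p=cv2.convexHull(p.astype(np.float32)).reshape(-1,2)
        cv2.fillPoly(im,[np.round(p*16).astype(np.int32).reshape(-1,1,2)],float(v),cv2.LINE_8,4)
    poly([(35,39,5),(35,27,5),(-31,27,5),(-31,-27,5),(35,-27,5),(35,-39,5),(-65,-39,5),(-65,39,5)],blade)
    poly([(-65,12,5),(-137,12,5),(-137,-12,5),(-65,-12,5)],blade)
    poly([(x,y,z) for x in(-60,-168) for y in(-8,8) for z in(4,36)],hand,True)
    im=cv2.GaussianBlur(im,(0,0),ss*.8)
    return cv2.resize(im,(x1-x0,y1-y0),interpolation=cv2.INTER_AREA)
def fitlift(fs,p0,z,mask=None,**kw):
    """fs: list of frames; returns pose (x,y,yaw,z), cost"""
    data=[]
    for f in fs:
        p=np.vstack([proj(f,frame2(L,tuple(p0[:3])+(z,))) for L in LIFT])
        b=(int(p[:,0].min())-3,int(p[:,1].min())-3,int(p[:,0].max())+4,int(p[:,1].max())+4)
        g=cv2.cvtColor(f["image"],cv2.COLOR_RGB2GRAY)[b[1]:b[3],b[0]:b[2]].astype(float); data.append((f,b,g))
    def cost(v):
        c=0
        for f,b,g in data:
            s=synth(f,(v[0]/1000+p0[0],v[1]/1000+p0[1],v[2]/100+p0[2],z),b,**kw)
            c+=1-np.corrcoef(s.ravel(),g.ravel())[0,1]
        return c
    best=None
    for st in ([0,0,0],[4,0,3],[-4,0,-3],[0,5,0],[0,-5,0]):
        m=minimize(cost,st,method="Nelder-Mead",options=dict(initial_simplex=np.array([st,np.add(st,[4,0,0]),np.add(st,[0,4,0]),np.add(st,[0,0,4])],float),xatol=.05,fatol=1e-5))
        if best is None or m.fun<best.fun: best=m
    v=best.x
    return (v[0]/1000+p0[0],v[1]/1000+p0[1],v[2]/100+p0[2],z),best.fun
E
python3 - <<'E'
from h import *
t=load("t1"); s=load("s1")
p0=(0.674,-0.091,np.pi/2-.15)
for fs in([t],[s],[t,s]):
    p,c=fitlift(fs,p0,.002); print(np.round(p,4),np.degrees(p[2]),round(c,3))
ls=[(frame2(L,p),(255,255,0)) for L in LIFT]
overlay(t,ls,"pics/o1.png",(280,160,370,210),8)
overlay(s,ls,"pics/o2.png",(340,220,440,310),6)
E
```

```text
[ 0.6752 -0.0854  1.4074  0.002 ] 80.63831805003302 0.401
[ 0.6754 -0.0869  1.4055  0.002 ] 80.52975043672727 0.746
[ 0.6753 -0.0859  1.4073  0.002 ] 80.63518018246302 1.149
```

View pics/o1.png

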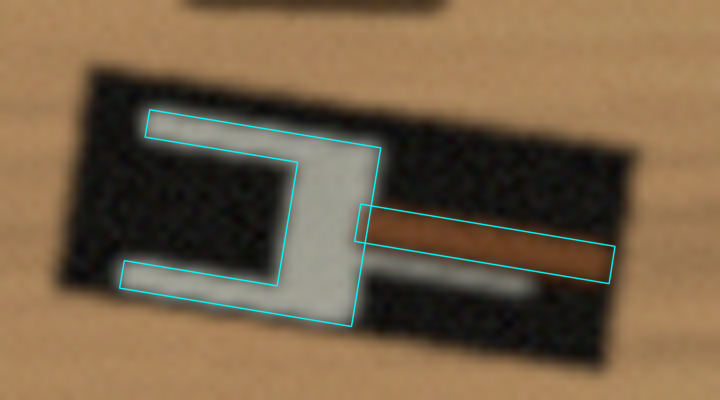

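View pics/o2.png

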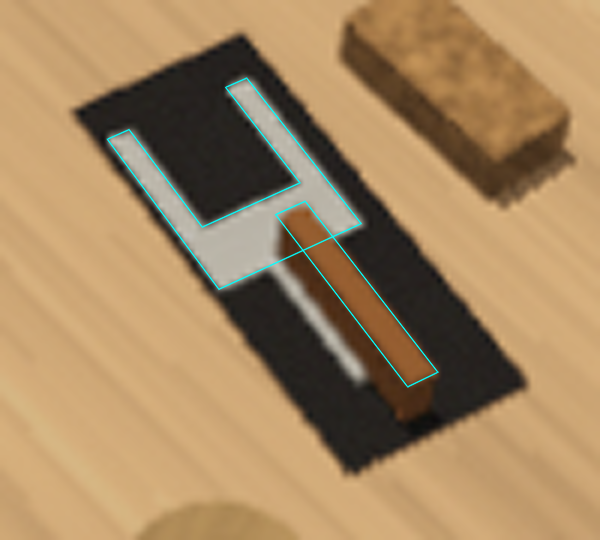

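```bash
cat >> h.py <<'E'
def yawof(M): return np.degrees(np.arctan2(M[1,0],M[0,0]))
def plan(tgt,yaw,n,grip,start=None,ramp=True):
    """tgt xyz m, yaw deg of tool x. prints rows"""
    from bench import r
    if start is None:
        o,M=tool(); p=np.array(o["tcp_pos"]); y=yawof(M)
    else: p=np.array(start[:3],float); y=start[3]
    p0=p.copy(); y0=y; tgt=np.array(tgt,float); dy=(yaw-y0+180)%360-180
    rows=[]
    for i in range(1,n+1):
        s=i/n
        if ramp: s=s*s*(3-2*s)
        P=p0+(tgt-p0)*s; Y=y0+dy*s
        c,sn=np.cos(np.radians(y)),np.sin(np.radians(y)); d=(P-p)*100
        row=[round(c*d[0]+sn*d[1],2),round(-d[2],2),round(-sn*d[0]+c*d[1],2),round(-(Y-y),1),grip]
        row=[x+0. for x in row]
        p=p+np.array([c*row[0]-sn*row[2],sn*row[0]+c*row[2],-row[1]])/100; y=y-row[3]
        rows.append(row)
    print(str(rows).replace(" ",""))
    print("end",p.round(4),round(y,2),"max",np.abs(np.array(rows)[:,:3]).max(),np.abs(np.array(rows)[:,3]).max())
    return list(p)+[y]
def where():
    o,M=tool(); print("t",round(o["clock"],2),"tcp",np.round(o["tcp_pos"],4),"yaw",round(yawof(M),2),"tilt",np.round(M[:,1],4),"F",np.round(o["contact_force"],1),"M",np.round(o["moment"],2),"w",round(o["grip_width"],4),"q",np.round(o["joints"],2))
E
python3 - <<'E'
from h import *
where()
e=plan((0.35,0.30,0.30),35,12,1)
plan((0.64,-0.17,0.20),-9.4,12,1,start=e)
E
```

```text
t 2.2 tcp [0.157  0.6565 0.2453] yaw 76.54 tilt [ 0.  0. -1.] F [0.3 0.2 0.4] M [0.01 0.01 0.01] w 0.085 q [-1.44  0.48  0.02  1.56 -0.01  1.11 -0.08]
[[np.float64(-0.59),np.float64(-0.11),np.float64(-0.53),np.float64(0.8),1.0],[np.float64(-1.62),np.float64(-0.3),np.float64(-1.5),np.float64(2.3),1.0],[np.float64(-2.36),np.float64(-0.44),np.float64(-2.35),np.float64(3.4),1.0],[np.float64(-2.77),np.float64(-0.57),np.float64(-3.12),np.float64(4.3),1.0],[np.float64(-2.88),np.float64(-0.64),np.float64(-3.77),np.float64(4.8),1.0],[np.float64(-2.69),np.float64(-0.67),np.float64(-4.24),np.float64(5.2),1.0],[np.float64(-2.31),np.float64(-0.68),np.float64(-4.46),np.float64(5.1),1.0],[np.float64(-1.79),np.float64(-0.64),np.float64(-4.38),np.float64(4.9),1.0],[np.float64(-1.24),np.float64(-0.56),np.float64(-3.99),np.float64(4.3),1.0],[np.float64(-0.75),np.float64(-0.45),np.float64(-3.24),np.float64(3.4),1.0],[np.float64(-0.37),np.float64(-0.3),np.float64(-2.18),np.float64(2.2),1.0],[np.float64(-0.11),np.float64(-0.11),np.float64(-0.79),np.float64(0.8),1.0]]
end [0.35 0.3  0.3 ] 35.04 max 4.46 5.
[... 234 characters left out ...]
at64(0.35),np.float64(1.03),np.float64(-5.68),np.float64(4.6),1.0],[np.float64(0.92),np.float64(1.17),np.float64(-6.39),np.float64(5.2),1.0],[np.float64(1.57),np.float64(1.24),np.float64(-6.66),np.float64(5.5),1.0],[np.float64(2.21),np.float64(1.24),np.float64(-6.47),np.float64(5.5),1.0],[np.float64(2.66),np.float64(1.17),np.float64(-5.88),np.float64(5.2),1.0],[np.float64(2.81),np.float64(1.03),np.float64(-4.95),np.float64(4.6),1.0],[np.float64(2.54),np.float64(0.82),np.float64(-3.76),np.float64(3.7),1.0],[np.float64(1.85),np.float64(0.54),np.float64(-2.37),np.float64(2.4),1.0],[np.float64(0.7),np.float64(0.2),np.float64(-0.83),np.float64(0.8),1.0]]
end [ 0.64 -0.17  0.2 ] -9.36 max 6.66 5.5
```

```bash
sed -i 's/row=\[x+0. for x in row\]/row=[float(x) for x in row]/' h.py
cat >> h.py <<'E'
def delta(tgt,yaw,start=None):
    """total shift in tool axes AFTER the spin, cm, and the spin"""
    if start is None:
        o,M=tool(); p=np.array(o["tcp_pos"]); y=yawof(M)
    else: p=np.array(start[:3],float); y=start[3]
    d=(np.array(tgt)-p)*100; c,s=np.cos(np.radians(yaw)),np.sin(np.radians(yaw))
    print("spin",round(-((yaw-y+180)%360-180),2),"then dx,dy,dz cm",np.round([c*d[0]+s*d[1],-d[2],-s*d[0]+c*d[1]],2))
E
python3 - <<'E'
from h import *
delta((0.40,0.25,0.30),-9.4)
delta((0.658,-0.190,0.15),-9.4,(.40,.25,.30,-9.4))
E
```

```text
spin 85.94 then dx,dy,dz cm [ 30.61  -5.47 -36.13]
spin -0.0 then dx,dy,dz cm [ 32.64  15.   -39.2 ]
```

Request:
send_rows(
  plan=[
    [0,-1,0,5,1],
    [0,-1,0,10,1],
    [0,-1,0,10,1],
    [0,-1,0,10,1],
    [0,-1,0,10,1],
    [0,-1,0,10,1],
    [0,0,0,10,1],
    [0,0,0,10,1],
    [0,0,0,10,1],
    [0,0,0,0.9,1],
    [0,0,0,0,1],
  ],
)

```text
clock: 3.58
tcp_pos: [0.1569, 0.6565, 0.3053]
orientation: [-1.567, 0.126, -0.126]
contact_force: [-0.9, 1.1, 0.6]
grip_width: 0.0853
```

Request:
send_rows(
  plan=[
    [1.5,0,-1.8,0,1],
    [2.6,0,-3.1,0,1],
    [3,0,-3.5,0,1],
    [3,0,-3.5,0,1],
    [3,0,-3.5,0,1],
    [3,0,-3.5,0,1],
    [3,0,-3.5,0,1],
    [3,0,-3.5,0,1],
    [3,0,-3.5,0,1],
    [3,0,-3.5,0,1],
    [2.5,0,-3.2,0,1],
  ],
)

```text
clock: 4.95
tcp_pos: [0.4012, 0.2489, 0.3057]
orientation: [-1.566, 0.126, -0.127]
contact_force: [-0.6, 0.4, 0.3]
grip_width: 0.0854
```

Request:
send_rows(
  plan=[
    [3,0.5,-3.6,0,1],
    [3,1,-3.6,0,1],
    [3,1,-3.6,0,1],
    [3,1,-3.6,0,1],
    [3,1,-3.6,0,1],
    [3,1,-3.6,0,1],
    [3,1,-3.6,0,1],
    [3,1,-3.6,0,1],
    [3,1,-3.6,0,1],
    [2.6,1,-3,0,1],
    [1.5,0.5,-1.8,0,1],
    [0,0,0,0,1],
  ],
)

```text
clock: 6.45
tcp_pos: [0.6465, -0.1693, 0.2047]
orientation: [-1.568, 0.129, -0.128]
contact_force: [0.6, 0.1, -0.1]
grip_width: 0.0854
```

Run:
```python
from h import *
where()
delta((0.6583,-0.1899,0.15),-9.4)
t=grab("top","t2")
p,c=fitlift([t],(.6754,-.0863,1.407),.002); print(np.round(p,4),np.degrees(p[2]),c)
s=grab("side","s2")
where()
```

```text
t 6.45 tcp [ 0.6465 -0.1693  0.2047] yaw -9.4 tilt [-8.e-04 -1.e-03 -1.e+00] F [ 0.6  0.1 -0.1] M [ 0.07 -0.   -0.06] w 0.0854 q [-0.31  0.59  0.7   1.65 -0.42  1.06  0.35]
spin -0.0 then dx,dy,dz cm [ 1.5   5.47 -1.84]
[ 0.6759 -0.0831  1.4298  0.002 ] 81.92435854752571 0.635860346342334
t 6.55 tcp [ 0.6465 -0.1665  0.2052] yaw -9.28 tilt [-4.e-04  8.e-04 -1.e+00] F [ 0.3 -0.4  0.8] M [-0.01  0.03 -0.05] w 0.0855 q [-0.31  0.59  0.7   1.65 -0.42  1.06  0.35]
```

Request:
send_rows(
  plan=[
    [0,0,0,0,1],
    [0,0,0,0,1],
  ],
)

```text
clock: 6.8
tcp_pos: [0.6467, -0.1658, 0.2056]
orientation: [-1.566, 0.126, -0.127]
contact_force: [0.4, 0.3, -1.1]
grip_width: 0.0855
```

Run:
```python
from h import *
where()
s=grab("side"); where(); grab("top"); where()
```

```text
t 6.8 tcp [ 0.6467 -0.1658  0.2056] yaw -9.25 tilt [ 4.e-04  7.e-04 -1.e+00] F [ 0.4  0.3 -1.1] M [0.04 0.05 0.02] w 0.0855 q [-0.32  0.59  0.7   1.65 -0.42  1.06  0.35]
t 6.85 tcp [ 0.6468 -0.166   0.2056] yaw -9.27 tilt [ 4.e-04  6.e-04 -1.e+00] F [ 0.1 -0.   0.6] M [ 0.03  0.03 -0.04] w 0.0853 q [-0.32  0.59  0.7   1.65 -0.42  1.06  0.35]
t 6.9 tcp [ 0.6467 -0.1663  0.2055] yaw -9.29 tilt [ 3.e-04  4.e-04 -1.e+00] F [ 1.  -0.1  0.3] M [ 0.04  0.03 -0.02] w 0.0855 q [-0.32  0.59  0.7   1.65 -0.42  1.06  0.35]
```

View pics/s2.png

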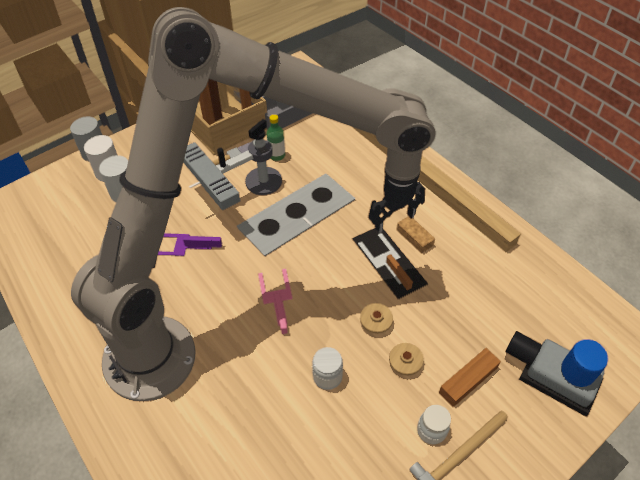

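View pics/t2.png

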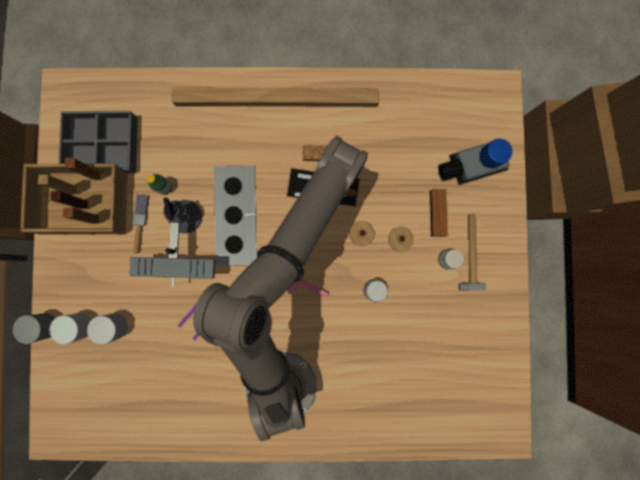

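Request:
send_rows(
  plan=[
    [0.8,1,-1.1,0.1,1],
    [0.7,2,-1,0,1],
    [0,2.5,0,0,1],
    [0,2.5,0,0,1],
    [0,2,0,0,1],
    [0,1,0,0,1],
    [0,0,0,0,1],
    [0,0,0,0,1],
    [0,0,0,0,1],
  ],
)

```text
clock: 8.02
tcp_pos: [0.6586, -0.1904, 0.0963]
orientation: [-1.567, 0.128, -0.131]
contact_force: [0.1, -0.4, 0.2]
grip_width: 0.085
```

Run:
```python
from h import *
where(); delta((0.6583,-0.1899,0.025),-9.4)
s=grab("side","s3"); overlay(s,[(frame2(L,(.6754,-.0863,1.407,.002)),(255,255,0)) for L in LIFT],"pics/s3z.png",(330,160,480,310),4)
```

```text
t 8.03 tcp [ 0.6586 -0.1904  0.0963] yaw -9.45 tilt [ 1.6e-03 -3.0e-04 -1.0e+00] F [ 0.1 -0.4  0.2] M [-0.06 -0.02 -0.  ] w 0.085 q [-0.22  0.73  0.62  1.67 -0.52  0.9   0.44]
spin -0.05 then dx,dy,dz cm [-0.04  7.13  0.04]
```

View pics/s3z.png

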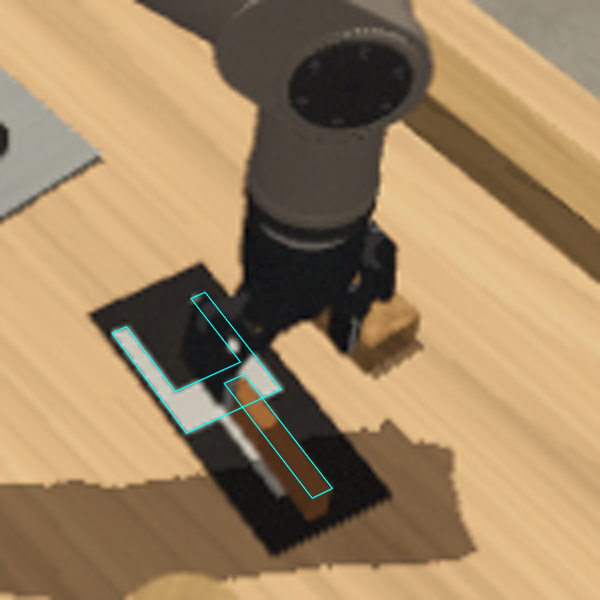

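Request:
send_rows(
  plan=[
    [0,1.5,0,0,1],
    [0,2,0,0,1],
    [0,2,0,0,1],
    [0,1,0,0,1],
    [0,0.6,0,0,1],
    [0,0,0,0,1],
    [0,0,0,0,1],
  ],
)

```text
clock: 8.95
tcp_pos: [0.6585, -0.1904, 0.0249]
orientation: [-1.567, 0.129, -0.13]
contact_force: [0.8, -0.3, 0.1]
grip_width: 0.0851
```

Request:
send_rows(
  plan=[
    [0,0,0,0,0],
    [0,0,0,0,0],
    [0,0,0,0,0],
    [0,0,0,0,0],
    [0,0,0,0,0],
    [0,0,0,0,0],
    [0,0,0,0,0],
    [0,0,0,0,0],
  ],
  force=80,
)

```text
clock: 9.95
tcp_pos: [0.6583, -0.1903, 0.0246]
orientation: [-1.567, 0.129, -0.13]
contact_force: [-0.0, 0.2, 5.3]
grip_width: 0.0147
```

Run:
```python
from h import *
where()
```

```text
t 9.95 tcp [ 0.6583 -0.1903  0.0246] yaw -9.46 tilt [ 5.e-04 -1.e-04 -1.e+00] F [-0.   0.2  5.3] M [ 0.04  0.07 -0.05] w 0.0147 q [-0.18  0.82  0.56  1.7  -0.58  0.79  0.48]
```

Request:
send_rows(
  plan=[
    [0,-0.5,0,0,0],
    [0,-1,0,0,0],
    [0,-1.5,0,0,0],
    [0,-1.5,0,0,0],
    [0,-1.5,0,0,0],
    [0,-1,0,0,0],
    [0,-0.5,0,0,0],
    [0,0,0,0,0],
    [0,0,0,0,0],
  ],
)

```text
clock: 11.08
tcp_pos: [0.6577, -0.19, 0.0987]
orientation: [-1.567, 0.13, -0.129]
contact_force: [-0.5, 0.0, -1.5]
grip_width: 0.0147
```

Run:
```python
from h import *
where()
o,M=tool(); p=o["tcp_pos"]; y=np.radians(yawof(M)+90)
L0=(p[0]+.1054*np.cos(y),p[1]+.1054*np.sin(y),y,p[2]-.0226)
s=grab("side","s4"); t=grab("top","t4"); print(np.round(L0,4))
ls=[(frame2(L,L0),(255,255,0)) for L in LIFT]
overlay(s,ls,"pics/s4z.png",(330,130,480,330),4)
print(holders(t,[(.5136,-.271),(.4945,-.4022)]),holders(s,[(.5136,-.271),(.4945,-.4022)]))
```

```text
t 11.07 tcp [ 0.6577 -0.19    0.0987] yaw -9.45 tilt [-1.e-03  3.e-04 -1.e+00] F [-0.5  0.  -1.5] M [-0.06  0.01  0.01] w 0.0147 q [-0.22  0.73  0.62  1.67 -0.52  0.91  0.44]
[ 0.675  -0.086   1.4059  0.0761]
[[ 0.51350282 -0.27086097]
 [ 0.49423949 -0.40210857]] [[ 0.51399408 -0.27137799]
 [ 0.4948712  -0.40237147]]
```

View pics/s4z.png

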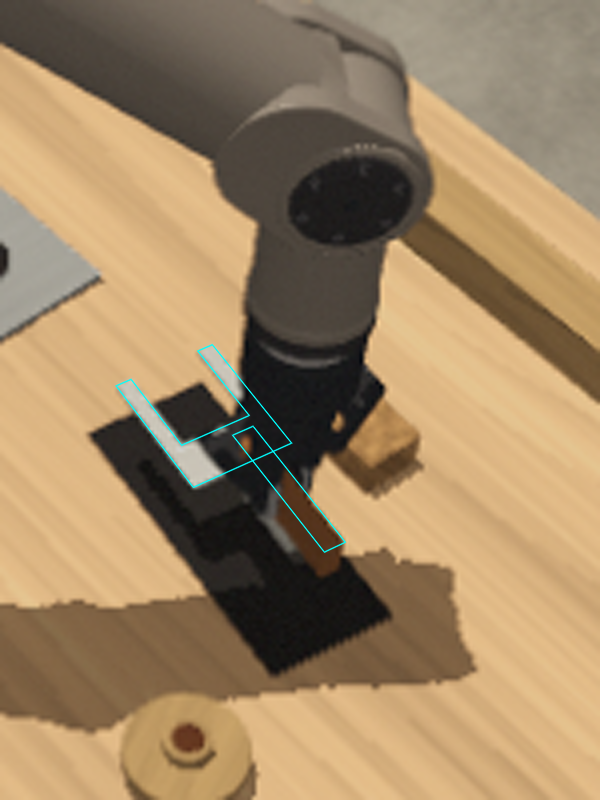

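Request:
send_rows(
  plan=[
    [0,-0.5,0,-5,0],
    [0,-0.5,0,-9,0],
    [0,0,0,-10,0],
    [0,0,0,-10,0],
    [0,0,0,-10,0],
    [0,0,0,-10,0],
    [0,0,0,-10,0],
    [0,0,0,-10,0],
    [0,0,0,-10,0],
    [0,0,0,-9,0],
    [0,0,0,-5,0],
    [0,0,0,-1.4,0],
  ],
)

```text
clock: 12.68
tcp_pos: [0.6577, -0.1905, 0.1089]
orientation: [-1.209, -1.208, 1.208]
contact_force: [-0.6, -0.3, -1.6]
grip_width: 0.0147
```

Request:
send_rows(
  plan=[
    [-1,0,0,0,0],
    [-2,0,0,0,0],
    [-3,0,-0.5,0,0],
    [-3,0,-0.5,0,0],
    [-3,0,-0.5,0,0],
    [-3,0,-0.5,0,0],
    [-3,0,-0.5,0,0],
    [-2,0,-0.5,0,0],
    [-1.2,0,-0.2,0,0],
    [0,0,0,0,0],
    [0,0,0,0,0],
    [0,0,0,0,0],
  ],
)

```text
clock: 14.18
tcp_pos: [0.6902, -0.4009, 0.1093]
orientation: [-1.208, -1.21, 1.209]
contact_force: [0.8, -0.1, -2.0]
grip_width: 0.0148
```

```bash
cat >> h.py <<'E'
OFF=(-.0002,.1054,.0226)
def lpose():
    o,M=tool(); p=o["tcp_pos"]; y=np.radians(yawof(M)+90)
    return (p[0]+OFF[1]*np.cos(y)+OFF[0]*np.sin(y),p[1]+OFF[1]*np.sin(y)-OFF[0]*np.cos(y),y,p[2]-OFF[2])
E
python3 - <<'E'
from h import *
where(); print(np.round(lpose(),4))
s=grab("side","s5"); t=grab("top","t5")
H=[(.5136,-.271),(.4945,-.4022)]
try: print(holders(t,H),holders(s,H))
except Exception as e: print(e)
ls=[(frame2(L,lpose()),(255,255,0)) for L in LIFT]
overlay(s,ls,"pics/s5z.png",(330,230,480,400),4)
overlay(t,ls,"pics/t5z.png",(330,130,480,280),4)
E
```

```text
t 14.18 tcp [ 0.6902 -0.4009  0.1093] yaw 90.02 tilt [ 1.e-04  8.e-04 -1.e+00] F [ 0.8 -0.1 -2. ] M [-0.01 -0.01  0.  ] w 0.0148 q [ 0.34  0.81  0.19  1.31 -0.16  1.03  2.13]
[ 0.5848 -0.4011  3.142   0.0867]
[[ 0.52153892 -0.2821613 ]
 [ 0.49442823 -0.39638769]] [[ 0.5140066  -0.27140493]
 [ 0.49508545 -0.40185953]]
```

View pics/s5z.png

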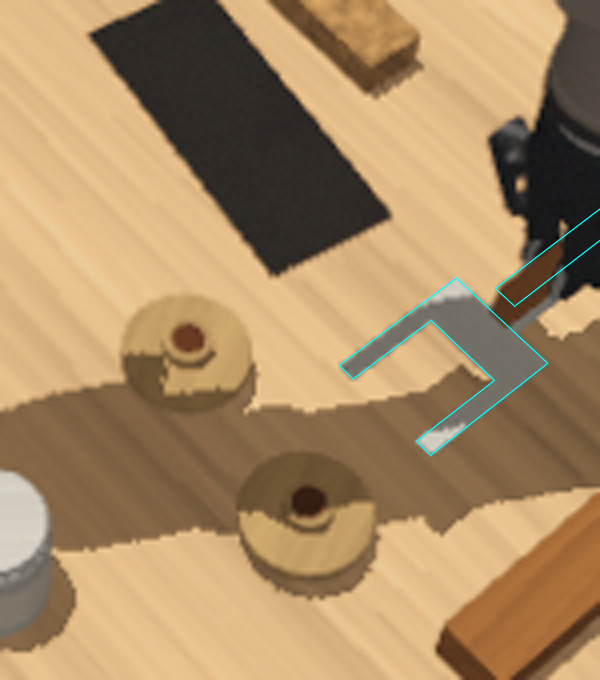

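View pics/t5z.png

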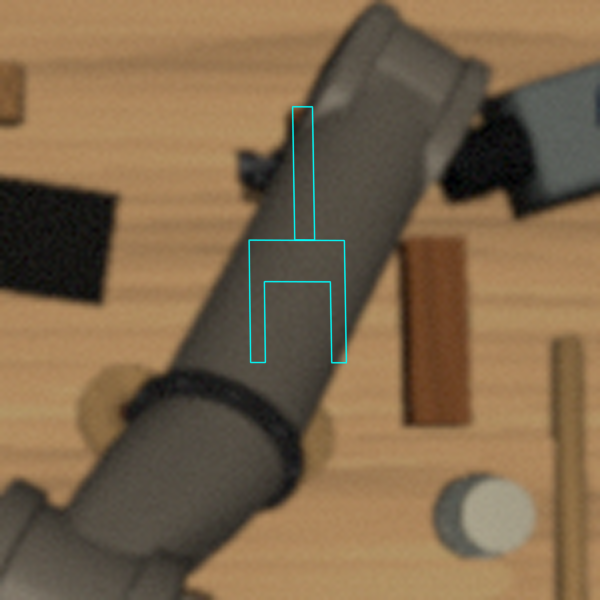

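Request:
send_rows(
  plan=[
    [-0.1,1,0,0,0],
    [0,1.5,0,0,0],
    [0,1.5,0,0,0],
    [0,1.5,0,0,0],
    [0,1.5,0,0,0],
    [0,0.7,0,0,0],
    [0,0.3,0,0,0],
    [0,0,0,0,0],
    [0,0,0,0,0],
    [0,0,0,0,0],
  ],
)

```text
clock: 15.52
tcp_pos: [0.6902, -0.4034, 0.0299]
orientation: [-1.211, -1.209, 1.208]
contact_force: [0.4, 0.0, -0.8]
grip_width: 0.0147
```

Run:
```python
from h import *
where(); print(np.round(lpose(),4))
s=grab("side","s6")
H=[(.5136,-.271),(.4945,-.4022)]
print(holders(s,H))
ls=[(frame2(L,lpose()),(255,255,0)) for L in LIFT]
for h in H: ls+=[(circ(h,.042,.03),(0,0,255)),(circ(h,.016,.042),(0,255,0)),(circ(h,.024,.0),(255,0,0))]
overlay(s,ls,"pics/s6z.png",(350,250,500,400),5)
```

```text
t 15.53 tcp [ 0.6902 -0.4034  0.0299] yaw 89.95 tilt [ 8.e-04 -4.e-04 -1.e+00] F [ 0.4  0.  -0.8] M [-0.01 -0.07 -0.05] w 0.0147 q [ 0.35  0.9   0.18  1.34 -0.18  0.92  2.14]
[ 0.5848 -0.4035  3.1407  0.0073]
[[ 0.51152318 -0.27122897]
 [ 0.49723946 -0.39953079]]
```

View pics/s6z.png

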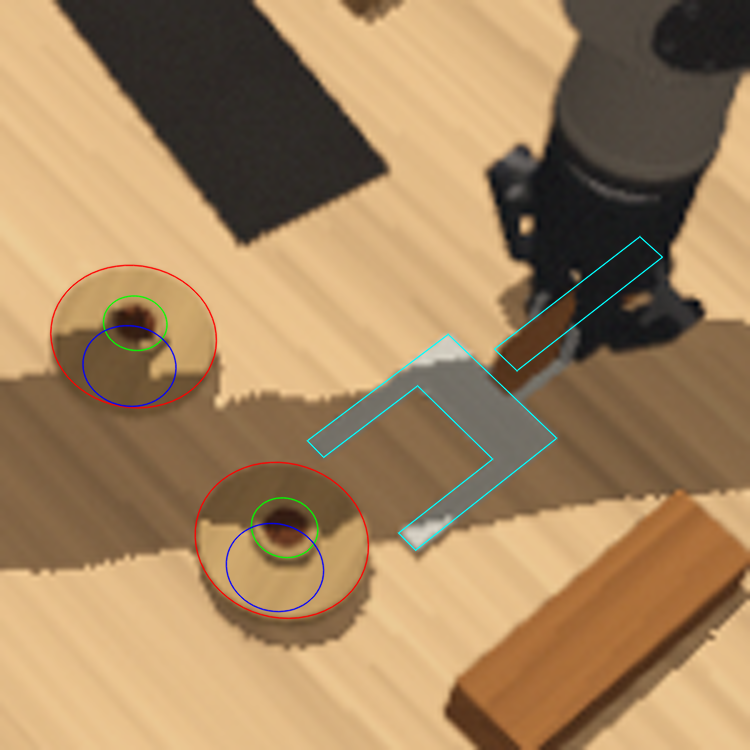

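Request:
send_rows(
  plan=[
    [0.1,0.05,0.3,0,0],
    [0,0,0.6,0,0],
    [0,0,0.6,0,0],
    [0,0,0.6,0,0],
    [0,0,0.5,0,0],
    [0,0,0.2,0,0],
    [0,0,0,0,0],
    [0,0,0,0,0],
    [0,0,0,0,0],
  ],
)

```text
clock: 16.7
tcp_pos: [0.6621, -0.4021, 0.0288]
orientation: [-1.21, -1.209, 1.209]
contact_force: [-0.2, 1.1, -1.1]
grip_width: 0.0145
```

Run:
```python
from h import *
where(); print(np.round(lpose(),4))
s=grab("side","s7")
H=[(.5136,-.271),(.4945,-.4022)]
ls=[(frame2(L,lpose()),(255,255,0)) for L in LIFT]
for h in H: ls+=[(circ(h,.042,.018),(0,0,255)),(circ(h,.042,.03),(0,0,255)),(circ(h,.024,.0),(255,0,0))]
overlay(s,ls,"pics/s7z.png",(370,290,470,390),7)
```

```text
t 16.7 tcp [ 0.6621 -0.4021  0.0288] yaw 89.96 tilt [ 2.e-04  1.e-04 -1.e+00] F [-0.2  1.1 -1.1] M [-0.04 -0.04 -0.04] w 0.0145 q [ 0.36  0.86  0.18  1.42 -0.17  0.88  2.16]
[ 0.5567 -0.4022  3.1409  0.0062]
```

View pics/s7z.png

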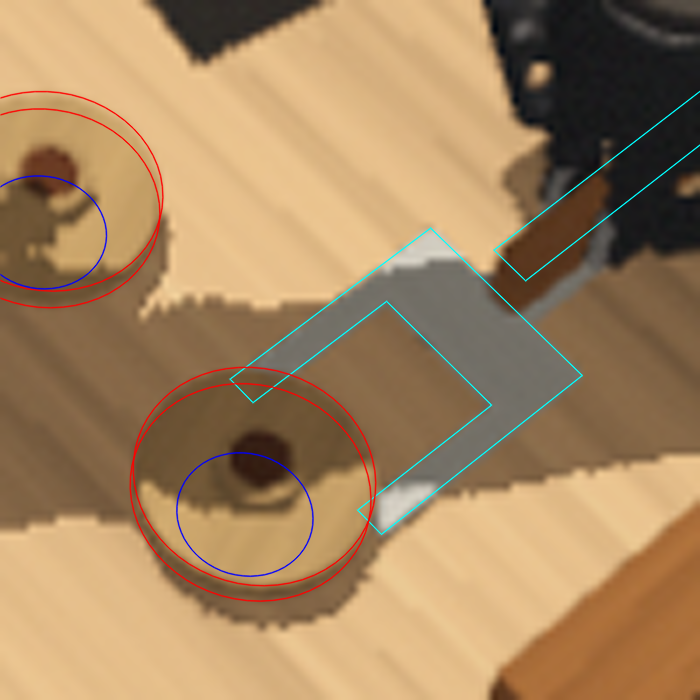

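Request:
send_rows(
  plan=[
    [0,0,0.4,0,0],
    [0,0,0.7,0,0],
    [0,0,0.8,0,0],
    [0,0,0.8,0,0],
    [0,0,0.8,0,0],
    [0,0,0.8,0,0],
    [0,0,0.8,0,0],
    [0,0,0.6,0,0],
    [0,0,0.4,0,0],
    [0,0,0.1,0,0],
    [0,0,0,0,0],
    [0,0,0,0,0],
  ],
)

```text
clock: 18.25
tcp_pos: [0.6002, -0.4021, 0.0288]
orientation: [-1.21, -1.209, 1.209]
contact_force: [0.1, -1.4, -1.7]
grip_width: 0.0145
```

Run:
```python
from h import *
where(); print(np.round(lpose(),4))
s=grab("side","s8")
H=[(.5136,-.271),(.4945,-.4022)]
ls=[(frame2(L,lpose()),(255,255,0)) for L in LIFT]
for h in H: ls+=[(circ(h,.042,.018),(0,0,255)),(circ(h,.042,.03),(0,0,255)),(circ(h,.024,.0),(255,0,0))]
overlay(s,ls,"pics/s8z.png",(370,290,470,390),6)
```

```text
t 18.25 tcp [ 0.6002 -0.4021  0.0288] yaw 89.96 tilt [ 3.e-04  0.e+00 -1.e+00] F [ 0.1 -1.4 -1.7] M [-0.01  0.02 -0.05] w 0.0145 q [ 0.39  0.79  0.17  1.57 -0.17  0.79  2.2 ]
[ 0.4948 -0.4022  3.1409  0.0062]
```

View pics/s8z.png

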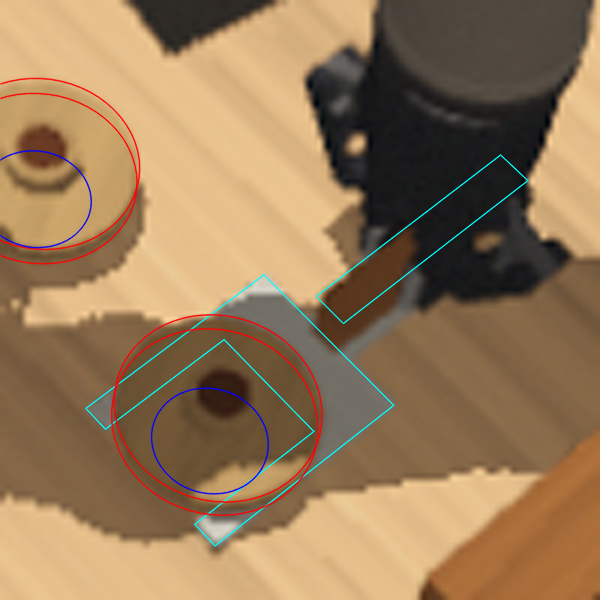

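Request:
send_rows(
  plan=[
    [0,-0.3,0,0,0],
    [0,-0.3,0,0,0],
    [0,-0.3,0,0,0],
    [0,-0.4,0,0,0],
    [0,-0.7,0,0,0],
    [0,-1,0,0,0],
    [0,-1,0,0,0],
    [0,-1,0,0,0],
    [0,-1,0,0,0],
    [0,-0.7,0,0,0],
    [0,-0.3,0,0,0],
    [0,0,0,0,0],
  ],
)

```text
clock: 19.8
tcp_pos: [0.5999, -0.4021, 0.0988]
orientation: [-1.21, -1.209, 1.208]
contact_force: [0.1, -0.8, -2.6]
grip_width: 0.0147
```

Request:
send_rows(
  plan=[
    [0,-0.5,0,0,0],
    [0,-1,0,0,0],
    [0,-1,0,0,0],
    [0,-1,0,0,0],
    [0,-0.6,0,0,0],
    [0,-0.3,0,0,0],
    [0,0,0,0,0],
    [0,0,0,0,0],
  ],
)

```text
clock: 20.8
tcp_pos: [0.5997, -0.402, 0.1423]
orientation: [-1.209, -1.208, 1.209]
contact_force: [-0.1, 0.8, -2.1]
grip_width: 0.0145
```

Run:
```python
from h import *
where(); l=lpose(); print(np.round(l,4))
s=grab("side","s9")
zb=l[3]+.005-.018; h=l[:2]
ls=[(frame2(L,l),(255,255,0)) for L in LIFT]
ls+=[(circ(h,.042,.018+zb),(0,0,255)),(circ(h,.042,.03+zb),(0,0,255)),(circ(h,.016,.042+zb),(0,255,0))]
overlay(s,ls,"pics/s9z.png",(370,230,500,360),5)
```

```text
t 20.8 tcp [ 0.5997 -0.402   0.1423] yaw 89.95 tilt [-6.e-04  4.e-04 -1.e+00] F [-0.1  0.8 -2.1] M [-0.01 -0.17  0.01] w 0.0145 q [ 0.37  0.66  0.2   1.52 -0.15  0.98  2.18]
[ 0.4943 -0.4021  3.1407  0.1197]
```

View pics/s9z.png

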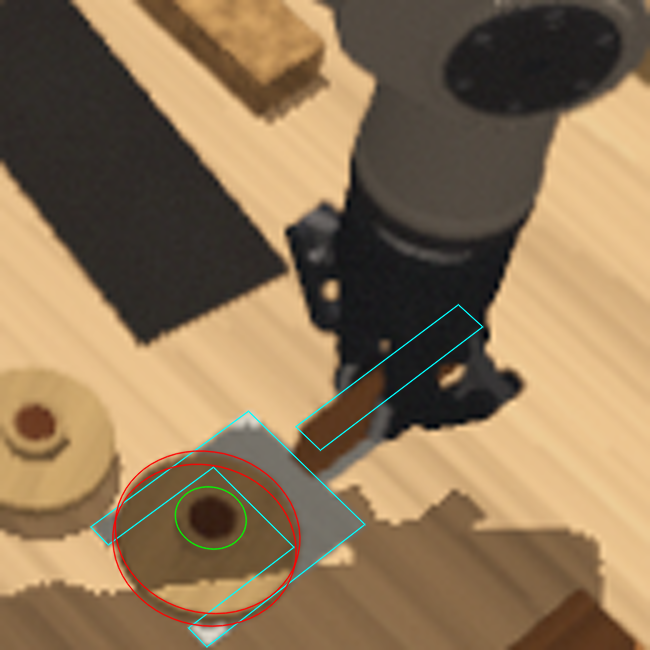

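Request:
send_rows(
  plan=[
    [0,0,0,3,0],
    [0,0,0,6,0],
    [0,0,0,8,0],
    [0,0,0,9,0],
    [0,0,0,9,0],
    [0,0,0,9,0],
    [0,0,0,9,0],
    [0,0,0,9,0],
    [0,0,0,9,0],
    [0,0,0,8,0],
    [0,0,0,6,0],
    [0,0,0,3.4,0],
  ],
)

```text
clock: 22.35
tcp_pos: [0.5999, -0.4019, 0.1423]
orientation: [-1.571, -0.019, 0.02]
contact_force: [-0.8, 0.6, -1.8]
grip_width: 0.0145
```

Run:
```python
from h import *
where(); delta((.6795,.0598,.11),1.5)
```

```text
t 22.35 tcp [ 0.5999 -0.4019  0.1423] yaw 1.44 tilt [-7.e-04  1.e-04 -1.e+00] F [-0.8  0.6 -1.8] M [-0.16  0.    0.01] w 0.0145 q [ 0.14  0.72  0.58  1.54 -0.44  1.01  0.87]
spin -0.06 then dx,dy,dz cm [ 9.17  3.23 45.94]
```

Request:
send_rows(
  plan=[
    [0,0,1,0,0],
    [0.5,0,2,0,0],
    [0.5,0,2.5,0,0],
    [0.5,0,2.5,0,0],
    [0.5,0,2.5,0,0],
    [0.5,0,2.5,0,0],
    [0.5,0,2.5,0,0],
    [0.5,0,2.5,0,0],
    [0.5,0,2.5,0,0],
    [0.5,0,2.5,0,0],
    [0.5,0,2.5,0,0],
    [0.5,0,2.5,0,0],
  ],
)

```text
clock: 23.85
tcp_pos: [0.6473, -0.1177, 0.1428]
orientation: [-1.569, -0.023, 0.023]
contact_force: [0.5, -0.5, -2.0]
grip_width: 0.0149
```

Request:
send_rows(
  plan=[
    [0.5,0,2.5,0,0],
    [0.5,0,2.5,0,0],
    [0.5,0,2.5,0,0],
    [0.5,0,2.5,0,0],
    [0.5,0,2.5,0,0],
    [0.5,0,2.2,0,0],
    [0.4,0,1.6,0,0],
    [0.2,0,1,0,0],
    [0.1,0,0.6,0,0],
    [0,0,0,0,0],
    [0,0,0,0,0],
    [0,0,0,0,0],
  ],
)

```text
clock: 25.35
tcp_pos: [0.6794, 0.0582, 0.1429]
orientation: [-1.571, -0.02, 0.02]
contact_force: [-0.0, 0.1, -2.5]
grip_width: 0.0146
```

Run:
```python
from h import *
where(); l=lpose(); delta((.6795,.0598,.0436),1.5); print(np.round(l,4))
s=grab("side","s10");t=grab("top","t10")
zb=l[3]+.005-.018; h=l[:2]
ls=[(frame2(L,l),(255,255,0)) for L in LIFT]
ls+=[(circ(h,.042,.018+zb),(0,0,255)),(circ(h,.042,.03+zb),(0,0,255)),(circ(h,.016,.042+zb),(0,255,0))]
ls+=[(circ((.6767,.1652),.032,.008),(255,0,255)),(circ((.5767,.1628),.032,.008),(255,0,255))]
overlay(s,ls,"pics/s10z.png",(250,90,410,250),4)
overlay(t,ls,"pics/t10z.png",(200,140,350,260),4)
```

```text
t 25.35 tcp [0.6794 0.0582 0.1429] yaw 1.48 tilt [ 0.e+00 -3.e-04 -1.e+00] F [-0.   0.1 -2.5] M [-0.17 -0.03  0.01] w 0.0146 q [-0.58  0.66  0.59  1.65 -0.43  0.96  0.2 ]
spin -0.02 then dx,dy,dz cm [0.02 9.93 0.16]
[0.6765 0.1636 1.5966 0.1203]
```

View pics/s10z.png

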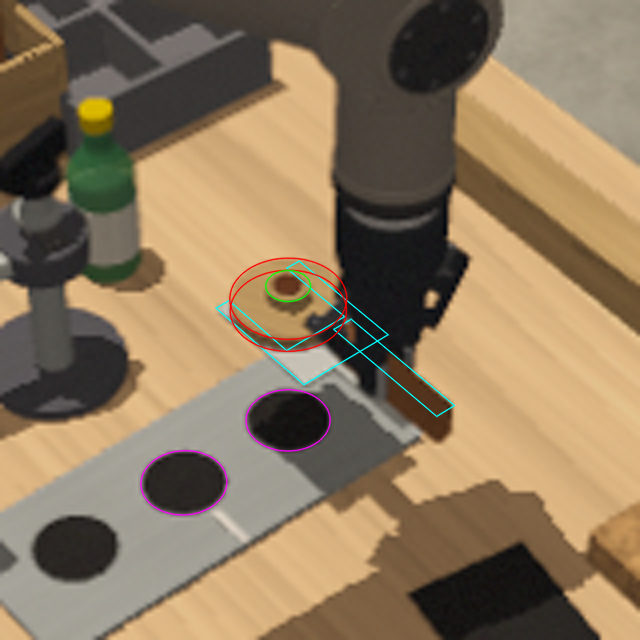

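View pics/t10z.png

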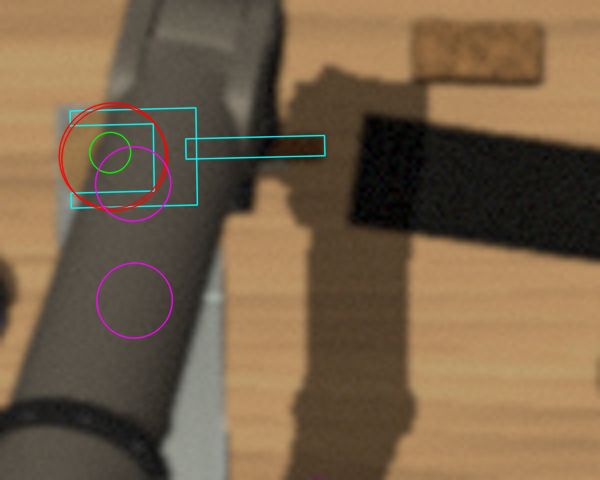

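Request:
send_rows(
  plan=[
    [0,0.5,0.1,0,0],
    [0,1,0.06,0,0],
    [0,1.5,0,0,0],
    [0,1.5,0,0,0],
    [0,1.5,0,0,0],
    [0,1.2,0,0,0],
    [0,0.8,0,0,0],
    [0,0.5,0,0,0],
    [0,0.3,0,0,0],
    [0,0,0,0,0],
    [0,0,0,0,0],
    [0,0,0,0,0],
  ],
)

```text
clock: 26.95
tcp_pos: [0.6796, 0.0608, 0.0551]
orientation: [-1.571, -0.022, 0.021]
contact_force: [0.1, 0.6, -1.7]
grip_width: 0.0147
```

Run:
```python
from h import *
where(); l=lpose(); delta((.6795,.0598,.0371),1.5); print(np.round(l,4))
s=grab("side","s11")
zb=l[3]+.005-.018; h=l[:2]
ls=[(frame2(L,l),(255,255,0)) for L in LIFT]
ls+=[(circ(h,.042,.018+zb),(0,0,255)),(circ(h,.042,.03+zb),(0,0,255)),(circ(h,.016,.042+zb),(0,255,0))]
ls+=[(circ((.6767,.1652),.032,.008),(255,0,255))]
overlay(s,ls,"pics/s11z.png",(270,130,390,250),5)
```

```text
t 26.95 tcp [0.6796 0.0608 0.0551] yaw 1.54 tilt [ 5.e-04  1.e-04 -1.e+00] F [ 0.1  0.6 -1.7] M [-0.17  0.01 -0.01] w 0.0147 q [-0.54  0.76  0.53  1.69 -0.5   0.82  0.24]
spin 0.04 then dx,dy,dz cm [-0.01  1.8  -0.1 ]
[0.6766 0.1661 1.5977 0.0325]
```

View pics/s11z.png

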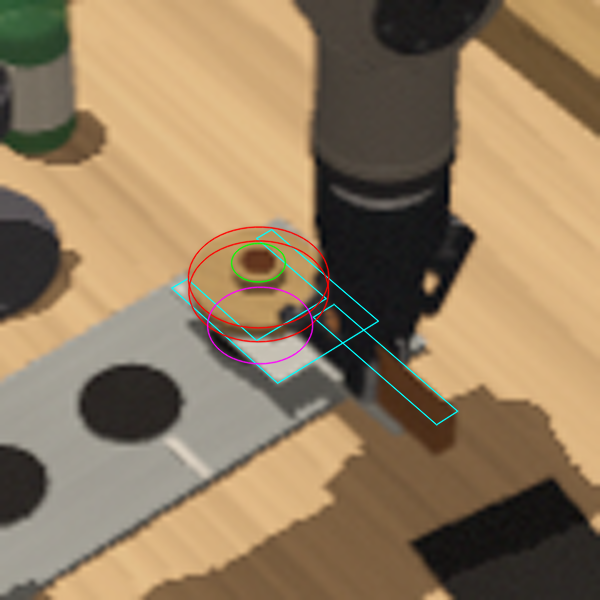

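Request:
send_rows(
  plan=[
    [0,0.3,-0.1,0,0],
    [0,0.3,0,0,0],
    [0,0.3,0,0,0],
    [0,0.2,0,0,0],
    [0,0.2,0,0,0],
    [0,0.2,0,0,0],
    [0,0.2,0,0,0],
    [0,0.1,0,0,0],
    [0,0,0,0,0],
    [0,0,0,0,0],
    [0,0,0,0,0],
  ],
)

```text
clock: 28.38
tcp_pos: [0.6795, 0.0598, 0.0369]
orientation: [-1.571, -0.021, 0.021]
contact_force: [0.5, 0.0, -1.6]
grip_width: 0.0149
```

Run:
```python
from h import *
where(); l=lpose(); print(np.round(l,4))
s=grab("side","s12")
zb=.008; h=l[:2]
ls=[(frame2(L,l),(255,255,0)) for L in LIFT]
ls+=[(circ(h,.042,.018+zb),(0,0,255)),(circ(h,.042,.03+zb),(0,0,255)),(circ(h,.016,.042+zb),(0,255,0))]
ls+=[(circ((.6767,.1652),.032,.008),(255,0,255))]
overlay(s,ls,"pics/s12z.png",(270,130,390,250),5)
```

```text
t 28.38 tcp [0.6795 0.0598 0.0369] yaw 1.55 tilt [ 2.e-04  1.e-04 -1.e+00] F [ 0.5  0.  -1.6] M [-0.03 -0.01 -0.05] w 0.0149 q [-0.53  0.79  0.51  1.7  -0.51  0.79  0.26]
[0.6765 0.1651 1.5978 0.0143]
```

View pics/s12z.png

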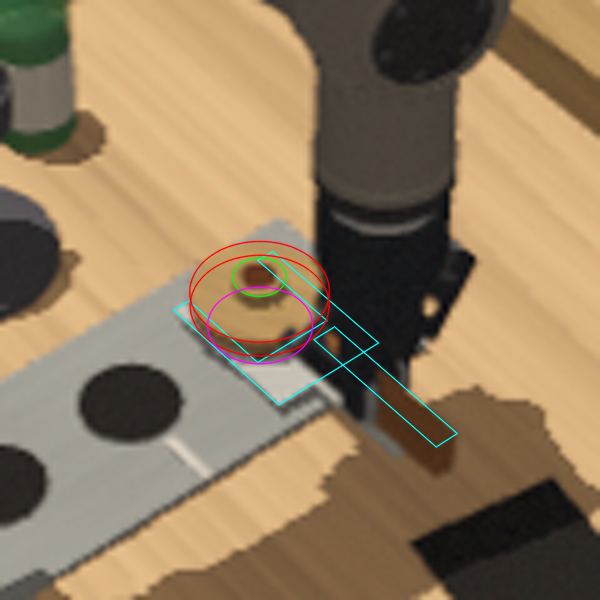

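Request:
send_rows(
  plan=[
    [0,0,-0.3,0,0],
    [0,0,-0.6,0,0],
    [0,0,-0.8,0,0],
    [0,0,-0.9,0,0],
    [0,0,-0.9,0,0],
    [0,0,-1,0,0],
    [0,0,-1,0,0],
    [0,0,-1,0,0],
    [0,0,-1,0,0],
    [0,0,-1,0,0],
    [0,0,-1,0,0],
    [0,0,-1,0,0],
  ],
)

```text
clock: 29.92
tcp_pos: [0.6823, -0.0459, 0.0368]
orientation: [-1.571, -0.021, 0.021]
contact_force: [-0.1, 0.2, -1.6]
grip_width: 0.015
```

Request:
send_rows(
  plan=[
    [0,-0.5,-0.5,0,0],
    [0,-1,0,0,0],
    [0,-1.5,0,0,0],
    [0,-1.5,0,0,0],
    [0,-1.5,0,0,0],
    [0,-1,0,0,0],
    [0,-0.5,0,0,0],
    [0,0,0,0,0],
    [0,0,0,0,0],
  ],
)

```text
clock: 31.05
tcp_pos: [0.682, -0.0501, 0.1112]
orientation: [-1.571, -0.02, 0.022]
contact_force: [0.1, -0.8, -0.9]
grip_width: 0.0146
```

Run:
```python
from h import *
where(); l=lpose(); print(np.round(l,4))
s=grab("side","s13"); t=grab("top","t13")
h=(.6767,.1652); zb=.008
ls=[(frame2(L,l),(255,255,0)) for L in LIFT]
ls+=[(circ(h,.042,.018+zb),(0,0,255)),(circ(h,.042,.03+zb),(0,0,255)),(circ(h,.016,.042+zb),(0,255,0))]
overlay(s,ls,"pics/s13z.png",(250,100,450,360),3)
overlay(t,ls,"pics/t13z.png",(200,130,420,290),3)
print(holders(t,[(.5137,-.271)]),holders(s,[(.5137,-.271)]))
```

```text
t 31.05 tcp [ 0.682  -0.0501  0.1112] yaw 1.55 tilt [-1.e-03  1.e-04 -1.e+00] F [ 0.1 -0.8 -0.9] M [-0.03 -0.    0.02] w 0.0146 q [-0.39  0.7   0.56  1.67 -0.45  0.91  0.37]
[0.679  0.0553 1.5978 0.0886]
[[ 0.51335722 -0.27084354]] [[ 0.51398777 -0.27138241]]
```

View pics/s13z.png

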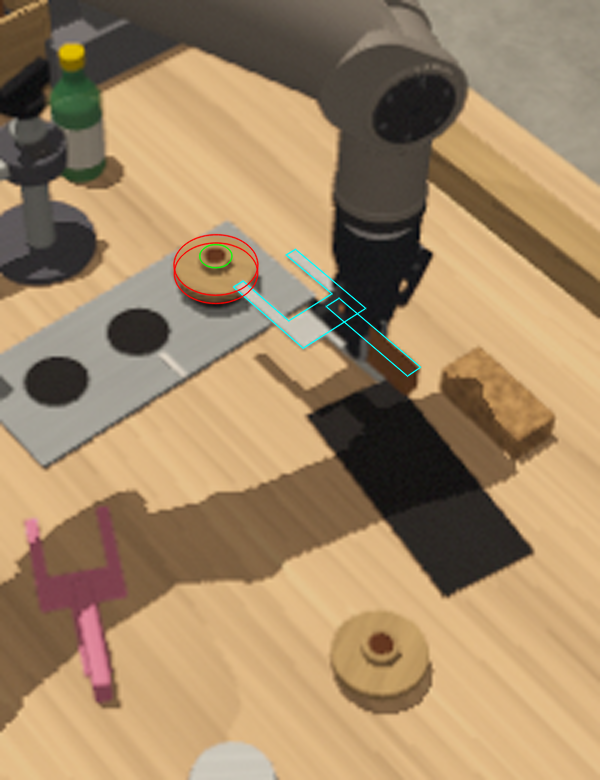

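View pics/t13z.png

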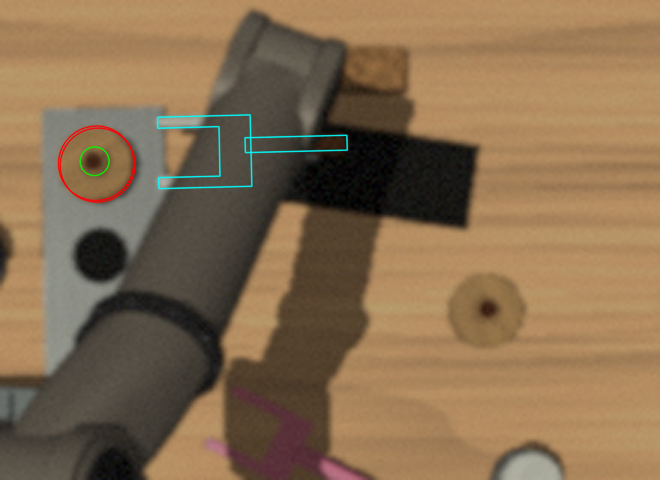

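Run:
```python
from h import *
delta((.6505,-.4079,.1112),45)
```

```text
spin -43.46 then dx,dy,dz cm [-27.53  -0.   -23.07]
```

Request:
send_rows(
  plan=[
    [0,0,-1,0,0],
    [0,0,-1,-4,0],
    [0,0,0,-8,0],
    [0,0,0,-9,0],
    [0,0,0,-9,0],
    [0,0,0,-8,0],
    [0,0,0,-4,0],
    [0,0,0,-1.4,0],
    [0,0,0,0,0],
    [0,0,0,0,0],
  ],
)

```text
clock: 32.4
tcp_pos: [0.6829, -0.0704, 0.1117]
orientation: [-1.483, -0.612, 0.613]
contact_force: [-0.2, -1.3, -1.1]
grip_width: 0.0152
```

Run:
```python
from h import *
where();delta((.6505,-.4079,.1112),45)
```

```text
t 32.4 tcp [ 0.6829 -0.0704  0.1117] yaw 44.89 tilt [-2.e-04 -1.e-04 -1.e+00] F [-0.2 -1.3 -1.1] M [-0.06 -0.06 -0.  ] w 0.0152 q [-0.24  0.66  0.37  1.65 -0.29  0.89  1.03]
spin -0.11 then dx,dy,dz cm [-26.16   0.05 -21.58]
```

Request:
send_rows(
  plan=[
    [-1.2,0,-1,-0.1,0],
    [-2.4,0,-2,0,0],
    [-3.2,0,-2.6,0,0],
    [-3.6,0,-3,0,0],
    [-3.6,0,-3,0,0],
    [-3.6,0,-3,0,0],
    [-3.6,0,-3,0,0],
    [-2.6,0,-2.1,0,0],
    [-1.6,0,-1.3,0,0],
    [-0.76,0,-0.58,0,0],
    [0,0,0,0,0],
    [0,0,0,0,0],
  ],
)

```text
clock: 33.9
tcp_pos: [0.6517, -0.4057, 0.1116]
orientation: [-1.48, -0.617, 0.616]
contact_force: [0.6, 0.5, -1.3]
grip_width: 0.0146
```

Run:
```python
from h import *
grab("side"); grab("side","s14"); where(); l=lpose(); print(np.round(l,4)); delta((.6505,-.4079,.029),45)
s=load("s14"); print(holders(s,[(.5137,-.271)]))
A=(.5137,-.2711)
ls=[(frame2(L,l),(255,255,0)) for L in LIFT]+[(circ(A,.042,.03),(0,0,255)),(circ(A,.016,.042),(0,255,0))]
overlay(s,ls,"pics/s14z.png",(330,220,490,380),4)
```

```text
t 34.0 tcp [ 0.6517 -0.406   0.1118] yaw 45.17 tilt [ 3.e-04  1.e-03 -1.e+00] F [ 0.  -0.8 -0.8] M [-0.01 -0.05 -0.02] w 0.0151 q [ 0.26  0.78  0.37  1.42 -0.3   1.    1.48]
[ 0.5768 -0.3318  2.3591  0.0892]
spin 0.17 then dx,dy,dz cm [-0.22  8.28 -0.05]
[[ 0.51002272 -0.27613216]]
```

View pics/s14z.png

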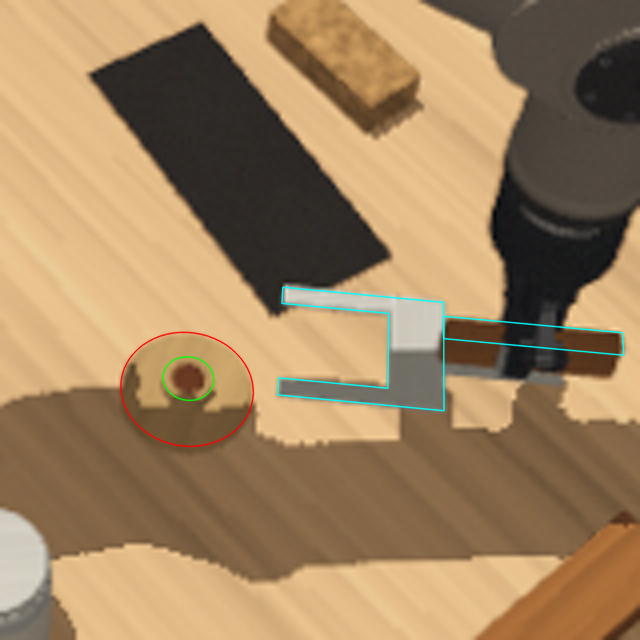

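Request:
send_rows(
  plan=[
    [-0.1,1,-0.05,0.1,0],
    [-0.1,1.5,0,0,0],
    [0,1.5,0,0,0],
    [0,1.5,0,0,0],
    [0,1.5,0,0,0],
    [0,0.8,0,0,0],
    [0,0.45,0,0,0],
    [0,0,0,0,0],
    [0,0,0,0,0],
    [0,0,0,0,0],
    [0,0,0,0,0],
  ],
)

```text
clock: 35.38
tcp_pos: [0.6499, -0.4096, 0.0297]
orientation: [-1.483, -0.614, 0.613]
contact_force: [0.2, 0.2, -1.5]
grip_width: 0.0146
```

Run:
```python
from h import *
where(); l=lpose(); print(np.round(l,4)); delta((.5137+.0745,-.2711-.0745,.029),45); y=l[2]; A=np.array((.5137,-.2711)); d=A-l[:2]
print("along",d@[np.cos(y),np.sin(y)],"lifty",d@[-np.sin(y),np.cos(y)])
grab("side","s15"); s=load("s15")
ls=[(frame2(L,l),(255,255,0)) for L in LIFT]+[(circ(A,.042,.03),(0,0,255)),(circ(A,.016,.042),(0,255,0)),(circ(A,.042,.018),(0,0,255))]
overlay(s,ls,"pics/s15z.png",(350,270,470,350),6)
```

```text
t 35.38 tcp [ 0.6499 -0.4096  0.0297] yaw 44.95 tilt [ 5.e-04 -2.e-04 -1.e+00] F [ 0.2  0.2 -1.5] M [-0.06 -0.07 -0.04] w 0.0146 q [ 0.28  0.87  0.33  1.45 -0.33  0.88  1.5 ]
[ 0.5753 -0.3352  2.3553  0.0071]
spin -0.05 then dx,dy,dz cm [0.16 0.07 8.89]
along 0.08886983670676288 lifty -0.0016705823459275996
```

View pics/s15z.png

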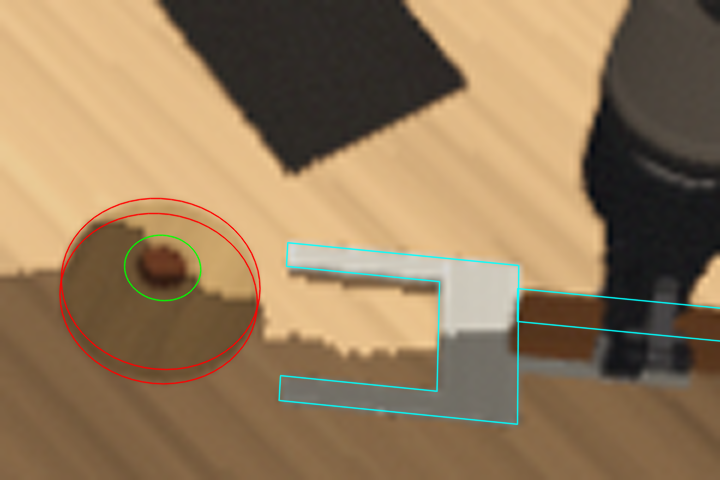

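Request:
send_rows(
  plan=[
    [0.15,0.07,0.3,0,0],
    [0,0,0.6,0,0],
    [0,0,0.6,0,0],
    [0,0,0.6,0,0],
    [0,0,0.5,0,0],
    [0,0,0.2,0,0],
    [0,0,0,0,0],
    [0,0,0,0,0],
    [0,0,0,0,0],
  ],
)

```text
clock: 36.55
tcp_pos: [0.6311, -0.3888, 0.0286]
orientation: [-1.483, -0.613, 0.613]
contact_force: [0.2, -0.1, -0.9]
grip_width: 0.0149
```

Run:
```python
from h import *
where(); l=lpose(); print(np.round(l,4)); y=l[2]; A=np.array((.5137,-.2711)); d=A-l[:2]
print("along",d@[np.cos(y),np.sin(y)],"lifty",d@[-np.sin(y),np.cos(y)])
```

```text
t 36.55 tcp [ 0.6311 -0.3888  0.0286] yaw 44.94 tilt [ 1.e-04 -1.e-04 -1.e+00] F [ 0.2 -0.1 -0.9] M [ 0.03 -0.01 -0.02] w 0.0149 q [ 0.26  0.83  0.33  1.53 -0.33  0.84  1.5 ]
[ 0.5565 -0.3144  2.3551  0.006 ]
along 0.06085464208019287 lifty -0.0002897338568956167
```

Request:
send_rows(
  plan=[
    [0,0,0.4,0,0],
    [0,0,0.7,0,0],
    [0,0,0.8,0,0],
    [0,0,0.8,0,0],
    [0,0,0.8,0,0],
    [0,0,0.8,0,0],
    [0,0,0.8,0,0],
    [0,0,0.6,0,0],
    [0,0,0.3,0,0],
    [0,0,0.1,0,0],
    [0,0,0,0,0],
    [0,0,0,0,0],
  ],
)

```text
clock: 38.05
tcp_pos: [0.5881, -0.3457, 0.0286]
orientation: [-1.483, -0.613, 0.613]
contact_force: [-0.0, -0.7, -1.3]
grip_width: 0.0149
```

Run:
```python
from h import *
where(); l=lpose(); print(np.round(l,4)); y=l[2]; A=np.array((.5137,-.2711)); d=A-l[:2]
print("along",d@[np.cos(y),np.sin(y)],"lifty",d@[-np.sin(y),np.cos(y)])
grab("side","s16"); s=load("s16")
ls=[(frame2(L,l),(255,255,0)) for L in LIFT]+[(circ(A,.042,.03),(0,0,255)),(circ(A,.016,.042),(0,255,0)),(circ(A,.042,.018),(0,0,255))]
overlay(s,ls,"pics/s16z.png",(340,250,460,350),6)
```

```text
t 38.05 tcp [ 0.5881 -0.3457  0.0286] yaw 44.94 tilt [ 2.e-04 -2.e-04 -1.e+00] F [-0.  -0.7 -1.3] M [-0.06 -0.06  0.06] w 0.0149 q [ 0.22  0.76  0.33  1.69 -0.33  0.75  1.49]
[ 0.5135 -0.2712  2.3552  0.006 ]
along -7.230409885220671e-05 lifty -0.000256559870102639
```

View pics/s16z.png

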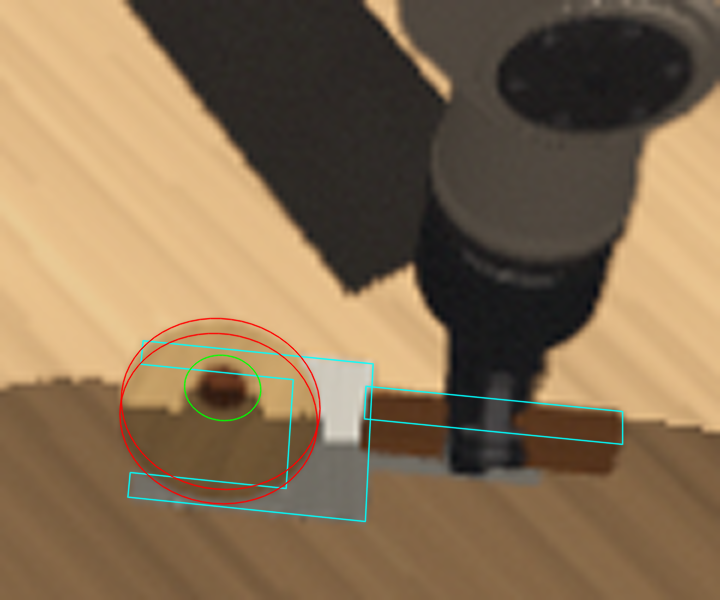

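Lifter seated under the holder. Lift.

Request:
send_rows(
  plan=[
    [0,-0.3,0,0,0],
    [0,-0.3,0,0,0],
    [0,-0.3,0,0,0],
    [0,-0.4,0,0,0],
    [0,-0.7,0,0,0],
    [0,-1,0,0,0],
    [0,-1.3,0,0,0],
    [0,-1.5,0,0,0],
    [0,-1.5,0,0,0],
    [0,-1.5,0,0,0],
    [0,-1.3,0,0,0],
    [0,-0.8,0,0,0],
  ],
)

```text
clock: 39.6
tcp_pos: [0.5881, -0.3457, 0.1387]
orientation: [-1.483, -0.614, 0.613]
contact_force: [-0.3, 0.1, -3.5]
grip_width: 0.015
```

Request:
send_rows(
  plan=[
    [0,-0.4,0,0,0],
    [0,0,0,3,0],
    [0,0,0,6,0],
    [0,0,0,8,0],
    [0,0,0,9,0],
    [0,0,0,8,0],
    [0,0,0,6,0],
    [0,0,0,3.4,0],
    [0,0,0,0,0],
    [0,0,0,0,0],
    [0,0,0,0,0],
  ],
)

```text
clock: 40.98
tcp_pos: [0.5878, -0.3456, 0.1415]
orientation: [-1.571, -0.022, 0.022]
contact_force: [-0.7, -0.1, -2.7]
grip_width: 0.0149
```

Run:
```python
from h import *
where(); l=lpose(); print(np.round(l,4)); delta((.5767+.0028,.1628-.1054,.11),1.5)
grab("side","s17"); s=load("s17")
zb=l[3]-.013; h=l[:2]
ls=[(frame2(L,l),(255,255,0)) for L in LIFT]
ls+=[(circ(h,.042,.018+zb),(0,0,255)),(circ(h,.042,.03+zb),(0,0,255)),(circ(h,.016,.042+zb),(0,255,0))]
overlay(s,ls,"pics/s17z.png",(340,200,470,330),5)
```

```text
t 40.98 tcp [ 0.5878 -0.3456  0.1415] yaw 1.58 tilt [-2.e-04  1.e-04 -1.e+00] F [-0.7 -0.1 -2.7] M [-0.22 -0.02  0.  ] w 0.0149 q [ 0.05  0.66  0.58  1.65 -0.42  0.96  0.81]
[ 0.5847 -0.2402  1.5984  0.1189]
spin 0.08 then dx,dy,dz cm [ 0.23  3.15 40.3 ]
```

View pics/s17z.png

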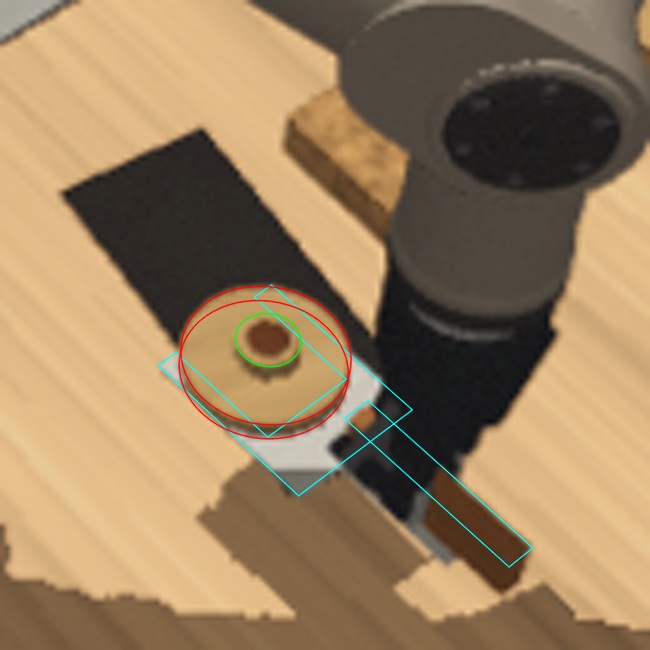

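Request:
send_rows(
  plan=[
    [0,0,1,0,0],
    [0.1,0,2,0,0],
    [0.1,0,2.5,0,0],
    [0,0,2.5,0,0],
    [0,0,2.5,0,0],
    [0,0,2.5,0,0],
    [0,0,2.5,0,0],
    [0,0,2.5,0,0],
    [0,0,2.5,0,0],
    [0,0,2.5,0,0],
    [0,0,2.5,0,0],
    [0,0,2.5,0,0],
  ],
)

```text
clock: 42.52
tcp_pos: [0.5819, -0.0628, 0.1416]
orientation: [-1.57, -0.022, 0.023]
contact_force: [-0.1, 0.2, -4.3]
grip_width: 0.0148
```

Request:
send_rows(
  plan=[
    [0,0,2.5,0,0],
    [0,0,2.5,0,0],
    [0,0,2.5,0,0],
    [0,0,2,0,0],
    [0,0,1.4,0,0],
    [0,0,0.9,0,0],
    [0,0,0.5,0,0],
    [0,0,0,0,0],
    [0,0,0,0,0],
    [0,0,0,0,0],
    [0,0,0,0,0],
  ],
)

```text
clock: 43.9
tcp_pos: [0.5791, 0.0571, 0.1416]
orientation: [-1.571, -0.021, 0.021]
contact_force: [0.3, 0.6, -2.6]
grip_width: 0.0149
```

Run:
```python
from h import *
where(); delta((.5767+.0028,.1628-.1054,.0371),1.5)
```

```text
t 43.9 tcp [0.5791 0.0571 0.1416] yaw 1.51 tilt [ 0. -0. -1.] F [ 0.3  0.6 -2.6] M [-0.24 -0.03 -0.02] w 0.0149 q [-0.66  0.51  0.6   1.91 -0.38  0.84  0.17]
spin 0.01 then dx,dy,dz cm [ 0.04 10.45  0.03]
```

Request:
send_rows(
  plan=[
    [0.04,0.5,0,0,0],
    [0,1,0,0,0],
    [0,1.5,0,0,0],
    [0,1.5,0,0,0],
    [0,1.5,0,0,0],
    [0,1.2,0,0,0],
    [0,0.8,0,0,0],
    [0,0.5,0,0,0],
    [0,0.2,0,0,0],
    [0,0,0,0,0],
    [0,0,0,0,0],
    [0,0,0,0,0],
  ],
)

```text
clock: 45.4
tcp_pos: [0.5796, 0.0575, 0.0549]
orientation: [-1.57, -0.022, 0.021]
contact_force: [-0.2, 0.2, -3.5]
grip_width: 0.0148
```

Run:
```python
from h import *
where(); delta((.5767+.0028,.1628-.1054,.0371),1.5);l=lpose()
grab("side","s18"); s=load("s18")
zb=l[3]-.013; h=l[:2]
ls=[(frame2(L,l),(255,255,0)) for L in LIFT]
ls+=[(circ(h,.042,.018+zb),(0,0,255)),(circ(h,.042,.03+zb),(0,0,255)),(circ(h,.016,.042+zb),(0,255,0))]
overlay(s,ls,"pics/s18z.png",(240,120,400,260),5)
```

```text
t 45.4 tcp [0.5796 0.0575 0.0549] yaw 1.55 tilt [ 5.e-04  2.e-04 -1.e+00] F [-0.2  0.2 -3.5] M [-0.23  0.01  0.02] w 0.0148 q [-0.59  0.63  0.51  1.95 -0.47  0.68  0.24]
spin 0.05 then dx,dy,dz cm [-0.01  1.78 -0.01]
```

View pics/s18z.png

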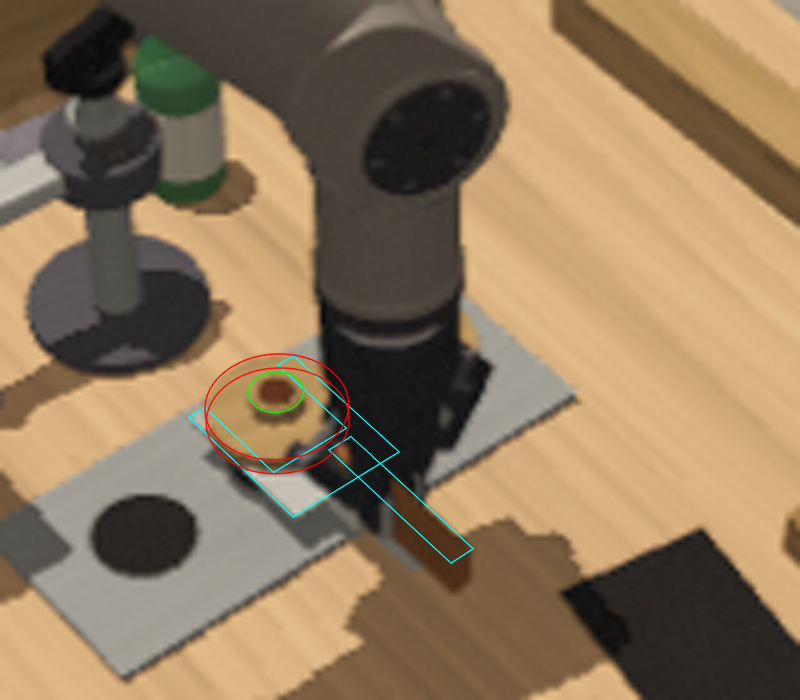

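Request:
send_rows(
  plan=[
    [0,0.3,0,0,0],
    [0,0.3,0,0,0],
    [0,0.3,0,0,0],
    [0,0.2,0,0,0],
    [0,0.2,0,0,0],
    [0,0.2,0,0,0],
    [0,0.2,0,0,0],
    [0,0.1,0,0,0],
    [0,0,0,0,0],
    [0,0,0,0,0],
    [0,0,0,0,0],
  ],
)

```text
clock: 46.82
tcp_pos: [0.5795, 0.0574, 0.0367]
orientation: [-1.571, -0.021, 0.021]
contact_force: [-0.6, 0.1, -1.6]
grip_width: 0.015
```

Run:
```python
from h import *
where()
```

```text
t 46.83 tcp [0.5795 0.0574 0.0367] yaw 1.54 tilt [ 1.e-04  1.e-04 -1.e+00] F [-0.6  0.1 -1.6] M [-0.01 -0.   -0.03] w 0.015 q [-0.57  0.66  0.49  1.95 -0.49  0.65  0.26]
```

Request:
send_rows(
  plan=[
    [0,0,-0.3,0,0],
    [0,0,-0.6,0,0],
    [0,0,-0.8,0,0],
    [0,0,-0.9,0,0],
    [0,0,-0.9,0,0],
    [0,0,-1,0,0],
    [0,0,-1,0,0],
    [0,0,-1,0,0],
    [0,0,-1,0,0],
    [0,0,-1,0,0],
    [0,0,-1,0,0],
    [0,0,-1,0,0],
  ],
)

```text
clock: 48.32
tcp_pos: [0.5823, -0.0482, 0.0366]
orientation: [-1.571, -0.021, 0.021]
contact_force: [-0.2, 0.5, -1.8]
grip_width: 0.0147
```

Request:
send_rows(
  plan=[
    [0,-0.5,-0.5,0,0],
    [0,-1,-0.5,0,0],
    [0,-1.5,0,0,0],
    [0,-1.5,0,0,0],
    [0,-1.5,0,0,0],
    [0,-1,0,0,0],
    [0,-0.5,0,0,0],
    [0,0,0,0,0],
    [0,0,0,0,0],
  ],
)

```text
clock: 49.45
tcp_pos: [0.5822, -0.0575, 0.1111]
orientation: [-1.571, -0.021, 0.022]
contact_force: [0.5, -0.7, -1.6]
grip_width: 0.0149
```

Run:
```python
from h import *
where()
# lifter home: origin (.6754,-.0863) yaw 80.6
y=np.radians(80.6); tx,ty=.6754-.1054*np.cos(y),-.0863-.1054*np.sin(y); print(tx,ty)
delta((tx,ty,.11),-9.4)
s=grab("side","s19"); t=grab("top","t19")
zb=.008; ls=[(circ(c,.042,.03+zb),(0,0,255)) for c in((.6767,.1652),(.5767,.1628))]
overlay(s,ls,"pics/s19z.png",(230,100,450,330),3)
print(holders(t,[(.677,.165),(.577,.163)]))
```

```text
t 49.45 tcp [ 0.5822 -0.0575  0.1111] yaw 1.55 tilt [-9.e-04 -0.e+00 -1.e+00] F [ 0.5 -0.7 -1.6] M [-0.06  0.01 -0.05] w 0.0149 q [-0.43  0.55  0.56  1.92 -0.4   0.79  0.38]
0.658185443579733 -0.19028470583337456
spin 10.95 then dx,dy,dz cm [  9.67   0.11 -11.86]
[[0.67748818 0.16734304]
 [0.57722729 0.16400195]]
```

View pics/s19z.png

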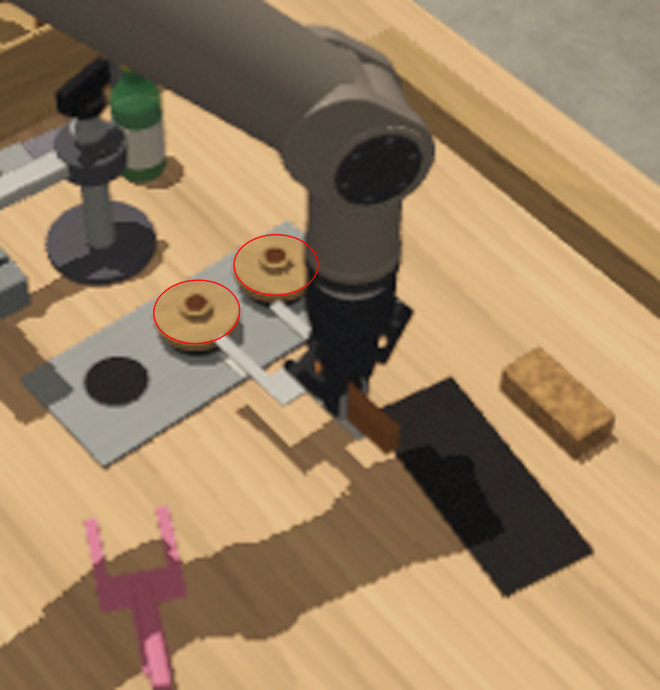

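Request:
send_rows(
  plan=[
    [0.5,0,-0.5,2,0],
    [1,0,-1,4,0],
    [1.5,0,-1.5,4,0],
    [1.5,0,-2,0.9,0],
    [1.5,0,-2,0,0],
    [1.5,0,-2,0,0],
    [1.5,0,-1.5,0,0],
    [0.8,0,-0.8,0,0],
    [0.2,0,-0.4,0,0],
    [0,0,0,0,0],
    [0,0,0,0,0],
    [0,0,0,0,0],
  ],
)

```text
clock: 51.05
tcp_pos: [0.6666, -0.1849, 0.1116]
orientation: [-1.567, 0.128, -0.127]
contact_force: [-0.1, -0.5, -0.9]
grip_width: 0.015
```

Run:
```python
from h import *
where();delta((.662,-.191,.0255),-9.4)
```

```text
t 51.05 tcp [ 0.6666 -0.1849  0.1116] yaw -9.31 tilt [-1.e-04  5.e-04 -1.e+00] F [-0.1 -0.5 -0.9] M [-0.05  0.01 -0.02] w 0.015 q [-0.21  0.71  0.58  1.65 -0.47  0.93  0.39]
spin 0.09 then dx,dy,dz cm [-0.35  8.61 -0.68]
```

Request:
send_rows(
  plan=[
    [-0.2,0.6,-0.4,0.1,0],
    [-0.15,1.2,-0.3,0,0],
    [0,1.5,0,0,0],
    [0,1.5,0,0,0],
    [0,1.3,0,0,0],
    [0,1,0,0,0],
    [0,0.6,0,0,0],
    [0,0.4,0,0,0],
    [0,0.3,0,0,0],
    [0,0,0,0,0],
    [0,0,0,0,0],
    [0,0,0,0,0],
  ],
)

```text
clock: 52.55
tcp_pos: [0.6622, -0.192, 0.0278]
orientation: [-1.567, 0.129, -0.13]
contact_force: [-0.7, -0.1, -1.4]
grip_width: 0.0147
```

Run:
```python
from h import *
where();delta((.662,-.191,.0248),-9.4); print(lpose())
```

```text
t 52.55 tcp [ 0.6622 -0.192   0.0278] yaw -9.45 tilt [ 4.e-04 -1.e-04 -1.e+00] F [-0.7 -0.1 -1.4] M [-0.01 -0.03 -0.08] w 0.0147 q [-0.15  0.81  0.52  1.68 -0.53  0.79  0.45]
spin -0.05 then dx,dy,dz cm [-0.04  0.3   0.09]
(np.float64(0.6793323267368835), np.float64(-0.08798616355991172), np.float64(1.4058503457393503), np.float64(0.005225058834204214))
```

Request:
send_rows(
  plan=[
    [0,0.1,0,0,0],
    [0,0.1,0,0,0],
    [0,0.08,0,0,0],
    [0,0,0,0,0],
    [0,0,0,0,0],
  ],
)

```text
clock: 53.18
tcp_pos: [0.662, -0.192, 0.0248]
orientation: [-1.567, 0.13, -0.13]
contact_force: [0.7, 0.7, -1.1]
grip_width: 0.0144
```

Run:
```python
from h import *
where()
```

```text
t 53.17 tcp [ 0.662  -0.192   0.0248] yaw -9.45 tilt [-1.e-04  0.e+00 -1.e+00] F [ 0.7  0.7 -1.1] M [ 0.02  0.02 -0.  ] w 0.0144 q [-0.15  0.81  0.52  1.68 -0.53  0.79  0.45]
```

Request:
send_rows(
  plan=[
    [0,0.03,0,0,0],
    [0,0,0,0,0],
    [0,0,0,0,0.4],
    [0,0,0,0,0.4],
    [0,0,0,0,1],
    [0,0,0,0,1],
    [0,0,0,0,1],
    [0,0,0,0,1],
    [0,0,0,0,1],
  ],
)

```text
clock: 54.3
tcp_pos: [0.6621, -0.192, 0.0245]
orientation: [-1.567, 0.13, -0.13]
contact_force: [0.5, -0.1, -0.3]
grip_width: 0.0854
```

Request:
send_rows(
  plan=[
    [0,-0.5,0,0,1],
    [0,-1,0,0,1],
    [0,-2,0,0,1],
    [0,-3,0,0,1],
    [0,-3,0,0,1],
    [0,-3,0,0,1],
    [0,-3,0,0,1],
    [0,-3,0,0,1],
    [0,-3,0,0,1],
    [0,-3,0,0,1],
    [0,-2,0,0,1],
    [0,-1,0,0,1],
  ],
)

```text
clock: 55.8
tcp_pos: [0.6622, -0.1922, 0.3013]
orientation: [-1.567, 0.128, -0.131]
contact_force: [-0.4, 0.2, -0.6]
grip_width: 0.0853
```

Run:
```python
from h import *
where()
s=grab("side","s20"); 
p,c=fitlift([s],(.679,-.088,1.406),.002); print(np.round(p,4),np.degrees(p[2]),c)
ls=[(frame2(L,p),(255,255,0)) for L in LIFT]
overlay(s,ls,"pics/s20z.png",(340,200,470,320),6)
# head geometry
from bench import r
for n in("head_mid","head_post","clamp_grip"): print(n,[(x["rect"],round(x["p"],2)) for x in r.recognise("side",n)])
```

```text
t 55.8 tcp [ 0.6622 -0.1922  0.3013] yaw -9.47 tilt [ 1.8e-03 -2.0e-04 -1.0e+00] F [-0.4  0.2 -0.6] M [ 0.   -0.   -0.02] w 0.0853 q [-0.26  0.53  0.69  1.49 -0.35  1.25  0.31]
[ 0.6796 -0.0879  1.4026  0.002 ] 80.3626967240725 0.7454449861882839
head_mid [([180.1, 140.7, 274.7, 210.1], 0.61)]
head_post [([183.1, 143.1, 273.8, 208.7], 0.67)]
clamp_grip [([248.2, 115.9, 263.9, 141.6], 0.67)]
```

View pics/s20z.png

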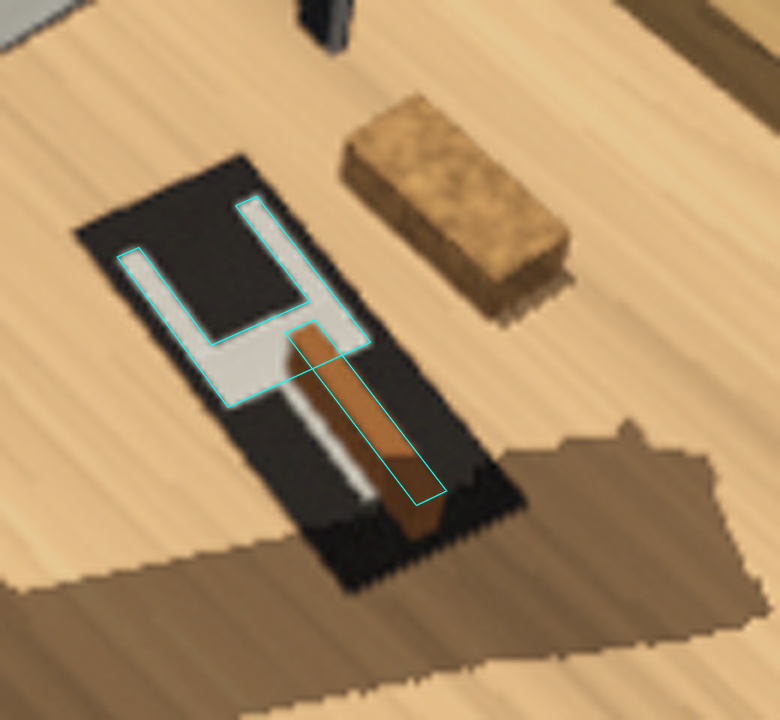

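View pics/s20.png

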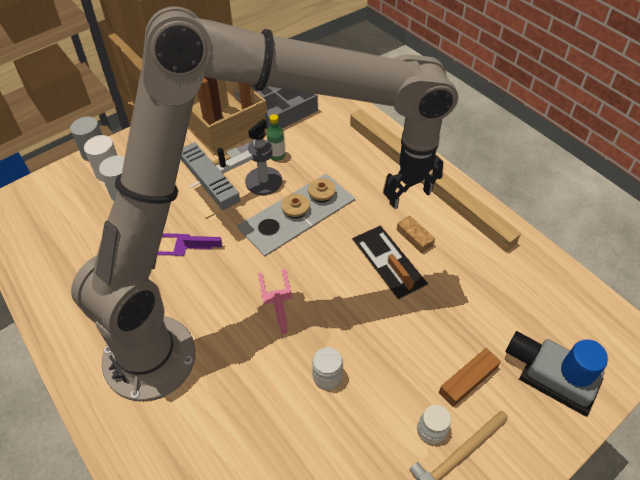

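```bash
cat >> h.py <<'E'
C=np.array((.5724,.3278)); SA=np.radians(-88.5)
def headlines(th,C=C):
    a=SA-th; pose=(C[0],C[1],a)
    B=lambda z:[(.145,.13,z),(.205,.13,z),(.205,-.13,z),(.145,-.13,z),(.145,.13,z)]
    return [(frame2(B(.155),pose),(255,255,0)),(frame2(B(.117),pose),(255,128,0)),(frame2([(.203,0,.123),(.237,0,.123)],pose),(0,0,255)),
      (frame2([(.125+.009*np.cos(t),.009*np.sin(t),.205) for t in np.linspace(0,6.3,20)],pose),(0,255,0))]
def barlines(a,C=C):
    return [(frame2([(.033,.007,.23),(-.033,.007,.23),(-.033,-.007,.23),(.033,-.007,.23),(.033,.007,.23)],(C[0],C[1],a)),(0,255,255)),(circ(C,.058,.012),(255,0,255)),(circ(C,.015,.19),(255,0,255))]
E
python3 - <<'E'
from h import *
t=load("t1"); s=load("s1")
ls=headlines(1.65)+barlines(np.radians(60))
overlay(t,ls,"pics/a1.png",(120,180,240,290),6)
overlay(s,ls,"pics/a2.png",(170,100,300,220),6)
E
```

```text
(no output)
```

View pics/a1.png

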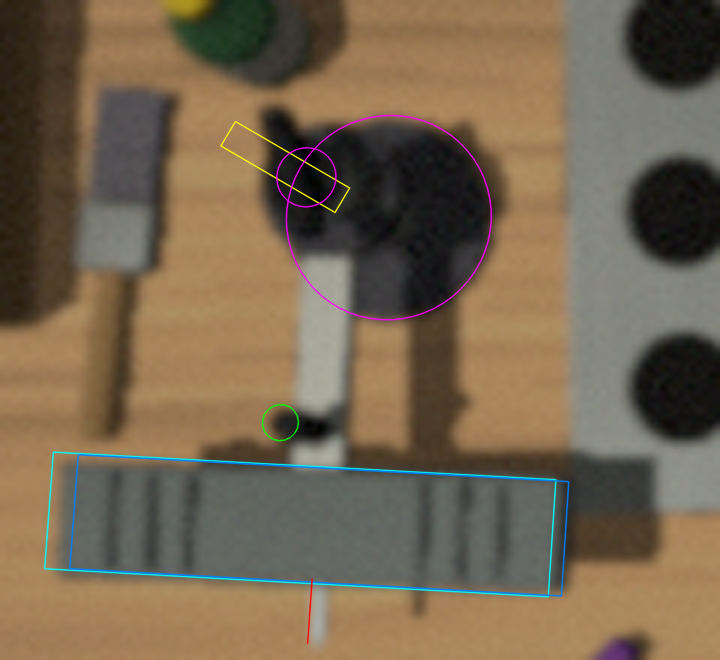

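View pics/a2.png

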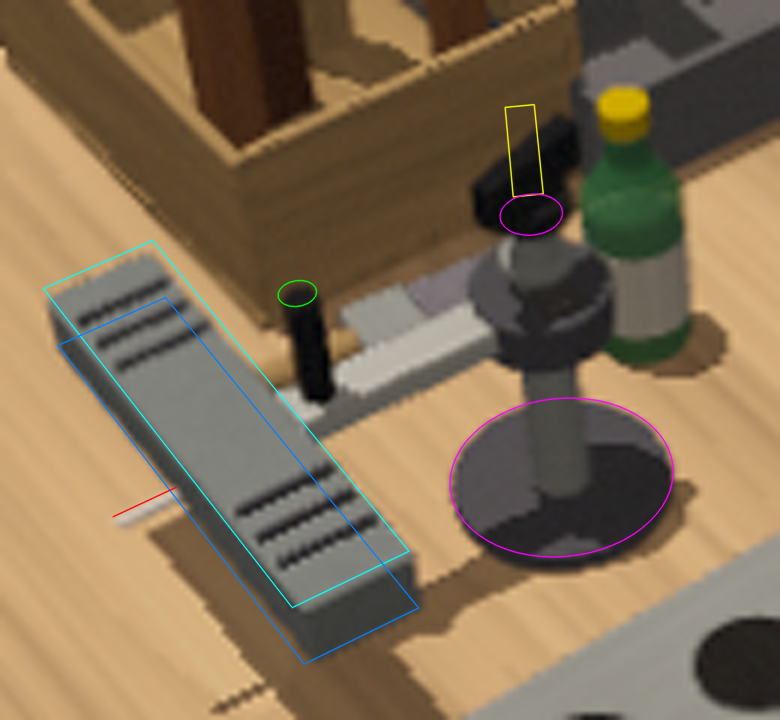

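Run:
```python
from h import *
t=load("t1"); s=load("s1")
def show(nm,f,px,z):
    w=unproj(f,[px],z)[0]; d=w[:2]-C; print(nm,w.round(4),"r",np.hypot(*d).round(4),"ang",np.degrees(np.arctan2(d[1],d[0])).round(2),"theta",((SA-np.arctan2(d[1],d[0]))%(2*np.pi)).round(3))
show("t tip",t,(173.3,287.5),.123);show("t base",t,(173,277.8),.123)
show("s tip",s,(189.7,187),.123);show("s base",s,(200.8,182),.123)
show("t post",t,(167.5,250.8),.205);show("s post",s,(220,149.3),.205)
show("t barL",t,(120+62/6,180+512/6),.155)
show("t barR",t,(120+553/6,180+538/6),.155)
print(proj(t,[(C[0],C[1],z) for z in(.012,.143,.19,.23)]))
print(proj(s,[(C[0],C[1],z) for z in(.012,.143,.19,.23)]))
for i,(f,b) in enumerate(((t,(140,190,215,240)),(s,(225,110,300,200)))):
    x0,y0,x1,y1=b; cv2.imwrite(f"pics/k{i}.png",cv2.resize(f["image"][y0:y1,x0:x1,::-1],None,fx=8,fy=8,interpolation=cv2.INTER_CUBIC))
```

```text
t tip [0.3335 0.3324 0.123 ] r 0.2389 ang 178.9 theta 1.616
t base [0.3639 0.3338 0.123 ] r 0.2086 ang 178.35 theta 1.626
s tip [0.3362 0.3331 0.123 ] r 0.2363 ang 178.7 theta 1.62
s base [0.3711 0.3306 0.123 ] r 0.2013 ang 179.2 theta 1.611
t post [0.445  0.3306 0.205 ] r 0.1274 ang 178.75 theta 1.619
s post [0.4477 0.3296 0.205 ] r 0.1247 ang 179.17 theta 1.611
t barL [0.4022 0.4585 0.155 ] r 0.2146 ang 142.47 theta 2.252
t barR [0.3893 0.2052 0.155 ] r 0.2203 ang -146.19 theta 1.007
[[184.29303364 215.72932888]
 [174.48667143 210.95359212]
 [170.56085219 209.04115527]
 [167.02565742 207.31873944]]
[[263.10166892 178.80032099]
 [259.44961934 147.40793447]
 [258.04808014 135.2547543 ]
 [256.81484128 124.51050779]]
```

View pics/k0.png

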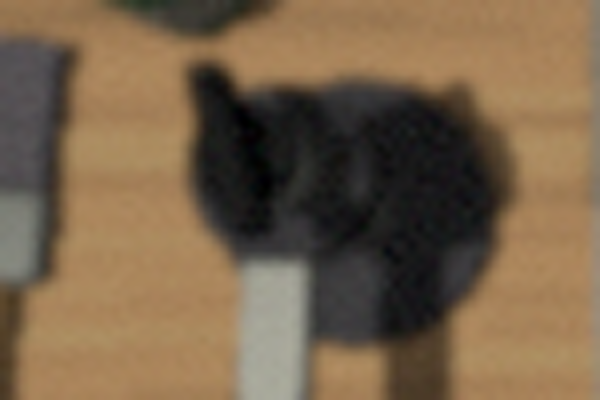

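View pics/k1.png

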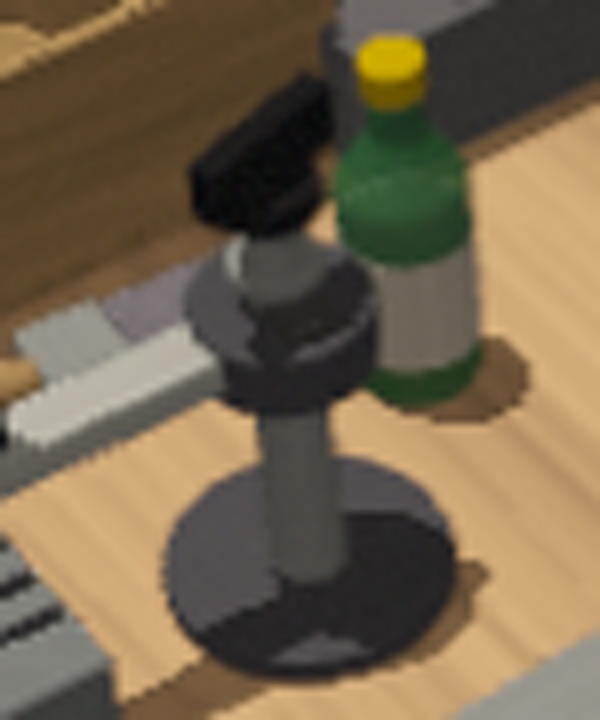

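Run:
```python
from h import *
t=load("t1"); s=load("s1")
a=unproj(s,[(225+203/8,110+168/8),(225+318/8,110+84/8)],.23); d=a[1]-a[0]; print(a,np.hypot(*d[:2]),np.degrees(np.arctan2(d[1],d[0])))
for i,ang in enumerate((10,20,30)):
    ls=barlines(np.radians(ang)); overlay(t,ls,f"pics/m{i}.png",(150,190,190,230),7); overlay(s,ls,f"pics/n{i}.png",(235,105,285,145),7)
ims=[cv2.imread(f"pics/m{i}.png") for i in range(3)]; ims2=[cv2.imread(f"pics/n{i}.png") for i in range(3)]
A=np.hstack(ims); B=np.hstack(ims2); W=max(A.shape[1],B.shape[1])
pad=lambda x:cv2.copyMakeBorder(x,0,0,0,W-x.shape[1],cv2.BORDER_CONSTANT)
cv2.imwrite("pics/mn.png",cv2.resize(np.vstack([pad(A),pad(B)]),None,fx=.75,fy=.75))
```

```text
[[0.54267417 0.3156001  0.23      ]
 [0.59995973 0.32843031 0.23      ]] 0.0587047593677128 12.624172737163484
```

View pics/mn.png

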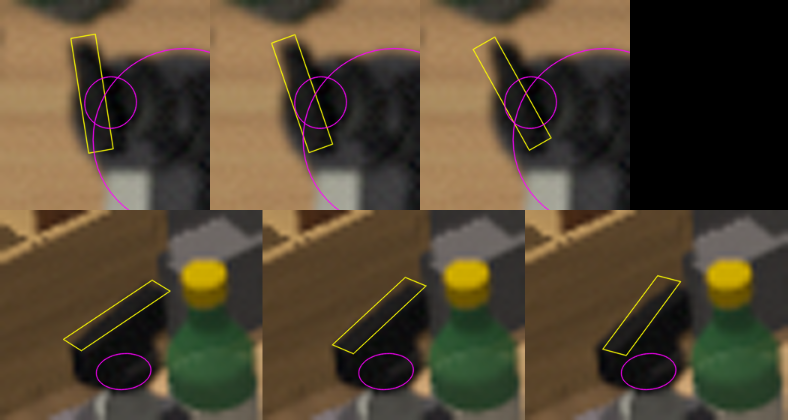

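Run:
```python
from h import *
delta((.5724,.3278,.30),-75)
```

```text
spin 65.55 then dx,dy,dz cm [-52.49  -0.15   4.82]
```

Request:
send_rows(
  plan=[
    [0,0,0,5,1],
    [0,0,0,10,1],
    [0,0,0,10,1],
    [0,0,0,10,1],
    [0,0,0,10,1],
    [0,0,0,10,1],
    [0,0,0,7,1],
    [0,0,0,3.5,1],
    [0,0,0,0,1],
  ],
)

```text
clock: 57.12
tcp_pos: [0.6617, -0.1916, 0.2981]
orientation: [-1.324, 1.015, -1.012]
contact_force: [-0.2, 0.3, 0.5]
grip_width: 0.0854
```

Request:
send_rows(
  plan=[
    [-1.5,0,0,0,1],
    [-3,0,0.4,0,1],
    [-4,0,0.4,0,1],
    [-4.5,0,0.4,0,1],
    [-4.5,0,0.4,0,1],
    [-4.5,0,0.4,0,1],
    [-4.5,0,0.4,0,1],
    [-4.5,0,0.4,0,1],
    [-4.5,0,0.4,0,1],
    [-4.5,0,0.4,0,1],
    [-4,0,0.4,0,1],
    [-3.5,0,0.4,0,1],
  ],
)

```text
clock: 58.62
tcp_pos: [0.5798, 0.2809, 0.2992]
orientation: [-1.323, 1.012, -1.01]
contact_force: [0.4, -0.3, -0.2]
grip_width: 0.0854
```

Request:
send_rows(
  plan=[
    [-2.5,0,0.3,0,1],
    [-1.5,0,0,0,1],
    [-0.5,0,0,0,1],
    [0,0,0,0,1],
    [0,0,0,0,1],
    [0,0,0,0,1],
  ],
)

```text
clock: 59.38
tcp_pos: [0.5728, 0.3214, 0.2997]
orientation: [-1.321, 1.015, -1.015]
contact_force: [-0.3, 0.3, -0.7]
grip_width: 0.0855
```

Run:
```python
from h import *
where(); delta((.5724,.3278,.22),-75)
s=grab("side","s21"); ls=barlines(np.radians(15))+headlines(1.617); o,M=tool()
ls.append((np.array([o["tcp_pos"]+M[:,1]*.014,o["tcp_pos"]-M[:,1]*.05]),(0,255,0)))
overlay(s,ls,"pics/s21z.png",(170,50,330,220),4)
```

```text
t 59.38 tcp [0.5728 0.3214 0.2997] yaw -75.04 tilt [ 2.e-04  1.e-04 -1.e+00] F [-0.3  0.3 -0.7] M [ 0.   -0.01  0.  ] w 0.0855 q [-1.28  0.59  1.04  1.58 -0.53  1.27 -1.46]
spin -0.04 then dx,dy,dz cm [-0.63  7.97  0.13]
```

View pics/s21z.png

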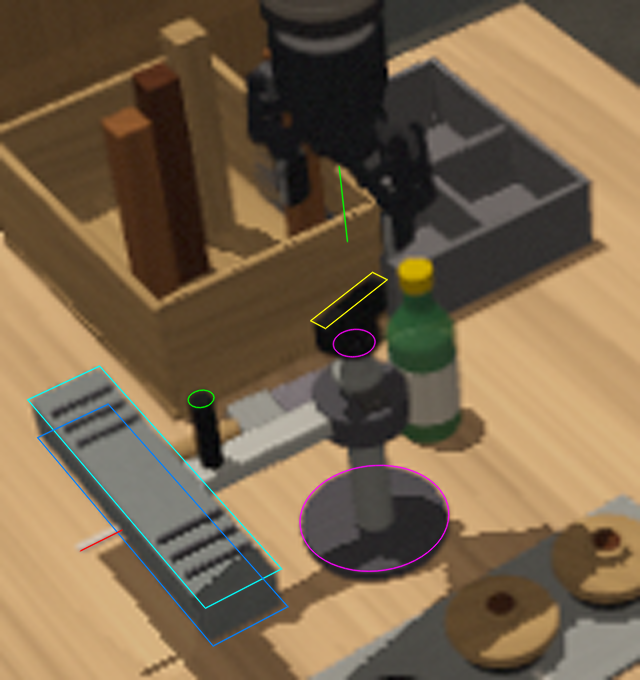

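Request:
send_rows(
  plan=[
    [-0.6,0.5,0.1,0,1],
    [0,1.5,0,0,1],
    [0,1.5,0,0,1],
    [0,1.5,0,0,1],
    [0,1.5,0,0,1],
    [0,1,0,0,1],
    [0,0.5,0,0,1],
    [0,0,0,0,1],
    [0,0,0,0,1],
    [0,0,0,0,1],
  ],
)

```text
clock: 60.68
tcp_pos: [0.5721, 0.3285, 0.22]
orientation: [-1.321, 1.013, -1.014]
contact_force: [0.3, -0.4, -0.3]
grip_width: 0.0853
```

Run:
```python
from h import *
where(); delta((.5724,.3278,.22),-75)
s=grab("side","s22"); ls=[]; o,M=tool()
overlay(s,ls,"pics/s22z.png",(200,60,320,180),6)
```

```text
t 60.67 tcp [0.5721 0.3285 0.22  ] yaw -74.95 tilt [ 7.e-04  5.e-04 -1.e+00] F [ 0.3 -0.4 -0.3] M [ 0.    0.   -0.01] w 0.0853 q [-1.25  0.66  0.98  1.66 -0.6   1.14 -1.42]
spin 0.05 then dx,dy,dz cm [ 0.08 -0.    0.01]
```

View pics/s22z.png

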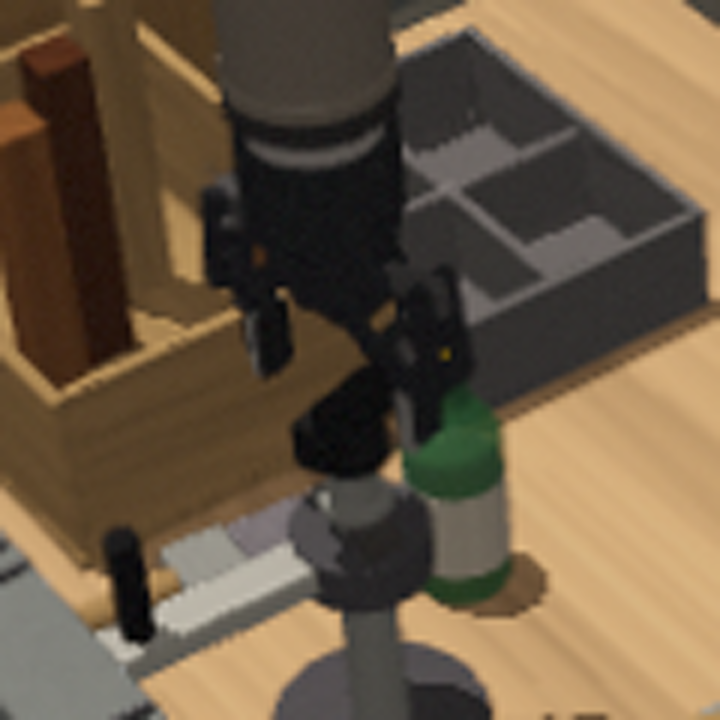

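Request:
send_rows(
  plan=[
    [0,0,0,0,0],
    [0,0,0,0,0],
    [0,0,0,0,0],
    [0,0,0,0,0],
    [0,0,0,0,0],
    [0,0,0,0,0],
    [0,0,0,0,0],
    [0,0,0,0,0],
  ],
  force=40,
)

```text
clock: 61.72
tcp_pos: [0.5722, 0.3275, 0.2197]
orientation: [-1.322, 1.013, -1.015]
contact_force: [0.2, -5.4, 1.7]
grip_width: 0.0136
```

Run:
```python
from h import *
where()
```

```text
t 61.73 tcp [0.5722 0.3275 0.2197] yaw -74.99 tilt [ 3.e-04 -1.e-03 -1.e+00] F [ 0.2 -5.4  1.7] M [-1.03 -0.06  0.44] w 0.0136 q [-1.25  0.67  0.98  1.67 -0.6   1.14 -1.42]
```

Request:
send_rows(
  plan=[
    [0.08,0,0,0,0],
    [0,0,0,-1,0],
    [0,0,0,-2,0],
    [0,0,0,-3,0],
    [0,0,0,-4,0],
    [0,0,0,-4,0],
    [0,0,0,-4,0],
    [0,0,0,-4,0],
    [0,0,0,-3,0],
    [0,0,0,-2,0],
    [0,0,0,0,0],
  ],
  force=90,
)

```text
clock: 63.1
tcp_pos: [0.5719, 0.3279, 0.2198]
orientation: [-1.47, 0.654, -0.653]
contact_force: [-2.5, -3.5, 6.0]
grip_width: 0.0125
```

Run:
```python
from h import *
where(); s=grab("side","s23"); overlay(s,barlines(np.radians(15+27)),"pics/s23z.png",(200,60,320,180),6)
```

```text
t 63.1 tcp [0.5719 0.3279 0.2198] yaw -47.94 tilt [-4.e-04  7.e-04 -1.e+00] F [-2.5 -3.5  6. ] M [-0.71  0.46 -0.02] w 0.0125 q [-1.19  0.61  0.86  1.66 -0.51  1.11 -1.02]
```

View pics/s23z.png

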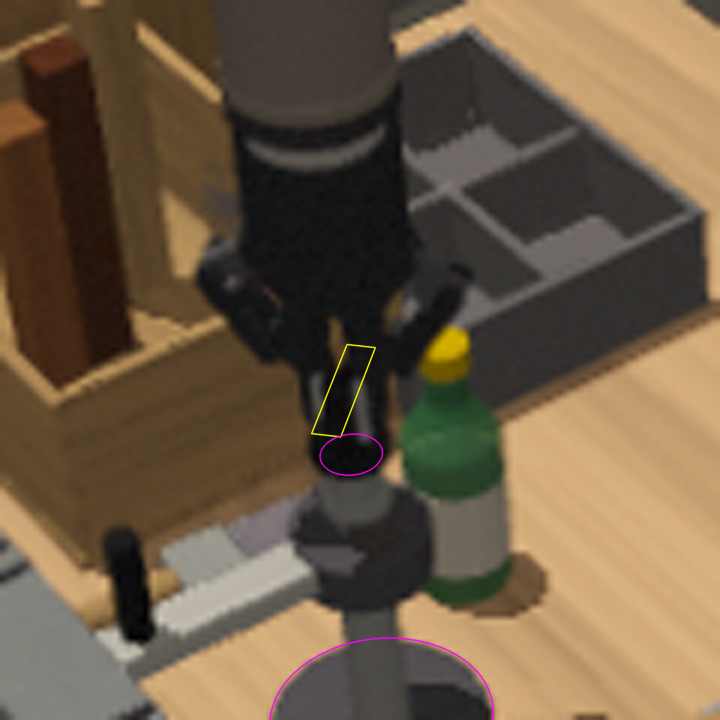

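Request:
send_rows(
  plan=[
    [0,0,0,-1,0],
    [0,0,0,-3,0],
    [0,0,0,-4,0],
    [0,0,0,-4,0],
    [0,0,0,-4,0],
    [0,0,0,-4,0],
    [0,0,0,-4,0],
    [0,0,0,-3,0],
    [0,0,0,-1,0],
    [0,0,0,0,0],
    [0,0,0,0,0],
  ],
)

```text
clock: 64.53
tcp_pos: [0.5715, 0.3282, 0.2198]
orientation: [-1.553, 0.274, -0.272]
contact_force: [-2.4, -2.6, 7.1]
grip_width: 0.0123
```

Run:
```python
from h import *
where()
```

```text
t 64.53 tcp [0.5715 0.3282 0.2198] yaw -19.95 tilt [-1.2e-03  9.0e-04 -1.0e+00] F [-2.4 -2.6  7.1] M [-0.69  0.65 -0.13] w 0.0123 q [-1.12  0.57  0.74  1.66 -0.42  1.08 -0.6 ]
```

Request:
send_rows(
  plan=[
    [0,0,0,0,1],
    [0,0,0,0,1],
    [0,0,0,0,1],
    [0,0,0,0,1],
    [0,0,0,0,1],
    [0,0,0,0,1],
    [0,-1,0,0,1],
    [0,-2,0,0,1],
    [0,-2,0,0,1],
    [0,-2,0,0,1],
    [0,-1,0,0,1],
    [0,0,0,0,1],
  ],
)

```text
clock: 66.03
tcp_pos: [0.5724, 0.3278, 0.3005]
orientation: [-1.552, 0.272, -0.274]
contact_force: [-0.2, -0.0, -0.2]
grip_width: 0.0853
```

Run:
```python
from h import *
where(); 
s=grab("side","s24"); overlay(s,barlines(np.radians(70))+headlines(1.617),"pics/s24z.png",(170,70,310,220),5)
a=np.radians(178.9); print(C+.125*np.array((np.cos(a),np.sin(a)))); delta(tuple(C+.125*np.array((np.cos(a),np.sin(a))))+(.185,),-91.1)
```

```text
t 66.03 tcp [0.5724 0.3278 0.3005] yaw -19.95 tilt [ 0.0011  0.001  -1.    ] F [-0.2 -0.  -0.2] M [-0.01  0.05 -0.  ] w 0.0853 q [-1.14  0.5   0.78  1.57 -0.37  1.22 -0.65]
[0.44742304 0.33019968]
spin 71.16 then dx,dy,dz cm [ -0.    11.45 -12.46]
```

View pics/s24z.png

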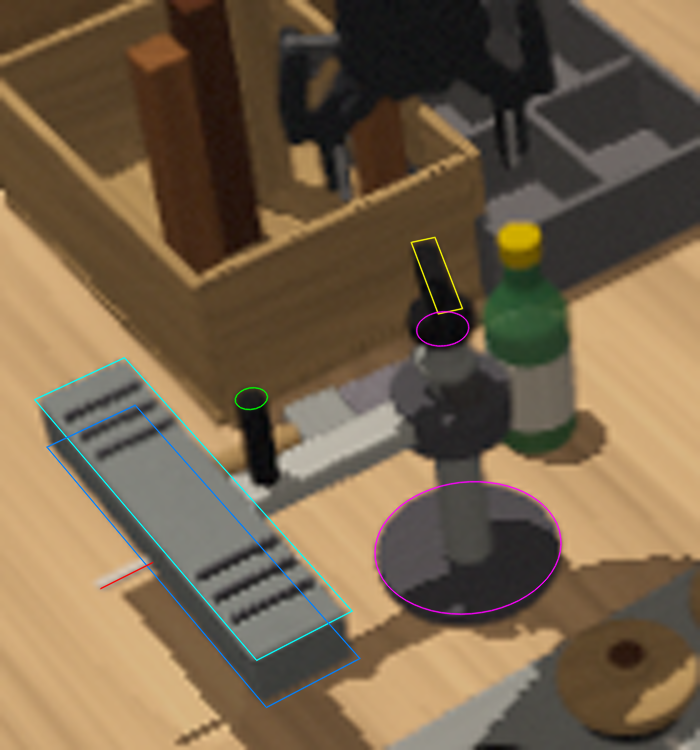

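Request:
send_rows(
  plan=[
    [0,0,0,5,1],
    [0,0,0,10,1],
    [0,0,0,10,1],
    [0,0,0,10,1],
    [0,0,0,10,1],
    [0,0,0,10,1],
    [0,0,0,9,1],
    [0,0,0,5,1],
    [0,0,0,2.1,1],
    [0,0,-1,0,1],
    [0,0,-2,0,1],
    [0,0,-2.5,0,1],
  ],
)

```text
clock: 67.58
tcp_pos: [0.5162, 0.3284, 0.2993]
orientation: [-1.201, 1.222, -1.222]
contact_force: [0.5, 0.3, 0.2]
grip_width: 0.0855
```

Request:
send_rows(
  plan=[
    [0,0,-2.5,0,1],
    [0,0,-2.5,0,1],
    [0,0,-1.5,0,1],
    [0,0,-0.5,0,1],
    [0,0,0,0,1],
    [0,0,0,0,1],
    [0,0,0,0,1],
  ],
)

```text
clock: 68.45
tcp_pos: [0.4476, 0.3297, 0.2995]
orientation: [-1.2, 1.223, -1.224]
contact_force: [0.2, 0.4, -0.0]
grip_width: 0.0855
```

Run:
```python
from h import *
where(); delta((.4474,.3302,.185),-91.1)
```

```text
t 68.45 tcp [0.4476 0.3297 0.2995] yaw -91.09 tilt [ 4.e-04 -2.e-04 -1.e+00] F [ 0.2  0.4 -0. ] M [ 0.   -0.02 -0.06] w 0.0855 q [-1.65  0.46  1.24  1.83 -0.47  1.19 -1.85]
spin 0.01 then dx,dy,dz cm [-0.05 11.45 -0.02]
```

Request:
send_rows(
  plan=[
    [0,1,0,0,1],
    [0,2,0,0,1],
    [0,2,0,0,1],
    [0,2,0,0,1],
    [0,1.5,0,0,1],
    [0,1.3,0,0,1],
    [0,1,0,0,1],
    [0,0.5,0,0,1],
    [0,0,0,0,1],
    [0,0,0,0,1],
  ],
)

```text
clock: 69.7
tcp_pos: [0.4474, 0.3301, 0.1869]
orientation: [-1.2, 1.223, -1.223]
contact_force: [-0.7, -0.0, -0.4]
grip_width: 0.0849
```

Run:
```python
from h import *
where(); s=grab("side","s25"); overlay(s,headlines(1.617),"pics/s25z.png",(170,60,310,220),5)
```

```text
t 69.7 tcp [0.4474 0.3301 0.1869] yaw -91.06 tilt [ 6.e-04  6.e-04 -1.e+00] F [-0.7 -0.  -0.4] M [-0.07  0.03  0.02] w 0.0849 q [-1.53  0.57  1.09  1.95 -0.61  0.99 -1.75]
```

View pics/s25z.png

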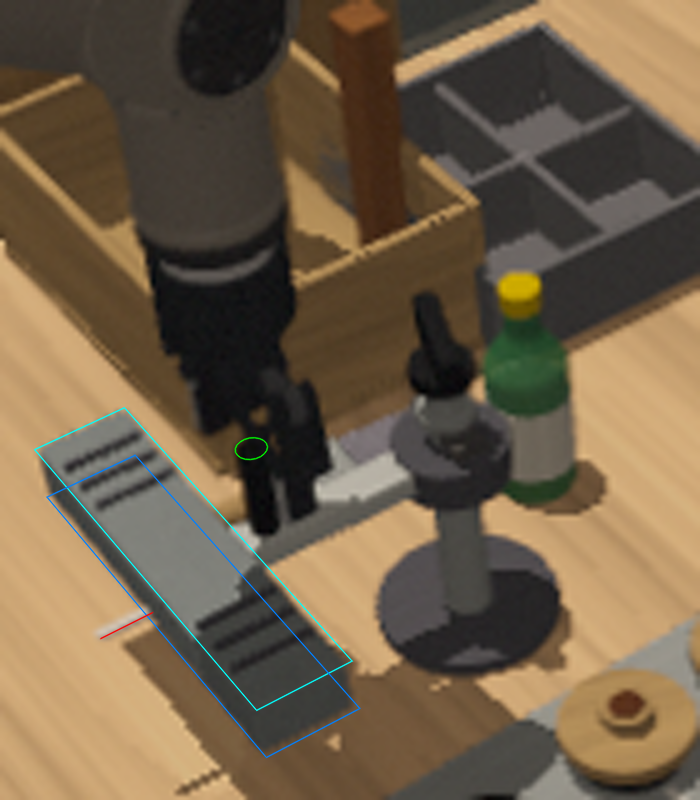

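Request:
send_rows(
  plan=[
    [0,0,0,0,0],
    [0,0,0,0,0],
    [0,0,0,0,0],
    [0,0,0,0,0],
    [0,0,0,0,0],
    [0,0,0,0,0],
    [0,0,0,0,0],
    [0,0,0,0,0],
  ],
  force=40,
)

```text
clock: 70.75
tcp_pos: [0.4471, 0.3302, 0.1867]
orientation: [-1.2, 1.223, -1.222]
contact_force: [-1.9, 0.2, 5.2]
grip_width: 0.0168
```

Run:
```python
from h import *
where()
```

```text
t 70.75 tcp [0.4471 0.3302 0.1867] yaw -91.05 tilt [-1.e-04  4.e-04 -1.e+00] F [-1.9  0.2  5.2] M [0.15 0.41 0.09] w 0.0168 q [-1.53  0.57  1.09  1.95 -0.61  0.99 -1.75]
```

Small test swing first.

Request:
send_rows(
  plan=[
    [0.44,0,0.01,-2,0],
    [0.87,0,0.03,-4,0],
    [0.87,0,0.03,-4,0],
    [0.87,0,0.03,-4,0],
    [0,0,0,0,0],
    [0,0,0,0,0],
  ],
)

```text
clock: 71.5
tcp_pos: [0.4501, 0.2998, 0.1867]
orientation: [-1.307, 1.043, -1.042]
contact_force: [-3.0, -1.5, 7.7]
grip_width: 0.017
```

Run:
```python
from h import *
where(); o,M=tool(); d=o["tcp_pos"][:2]-C; print(np.hypot(*d),np.degrees(np.arctan2(d[1],d[0])),yawof(M)-90)
```

```text
t 71.5 tcp [0.4501 0.2998 0.1867] yaw -77.14 tilt [-6.e-04  1.e-04 -1.e+00] F [-3.  -1.5  7.7] M [-0.15  0.63  0.11] w 0.017 q [-1.47  0.51  1.03  1.98 -0.54  0.96 -1.51]
0.1254488100791698 -167.08383094894805 -167.14248231663404
```

Request:
send_rows(
  plan=[
    [0.44,0,0.01,-2,0],
    [0.87,0,0.03,-4,0],
    [0.87,0,0.03,-4,0],
    [0.87,0,0.03,-4,0],
    [0.87,0,0.03,-4,0],
    [0.87,0,0.03,-4,0],
    [0.87,0,0.03,-4,0],
    [0.87,0,0.03,-4,0],
    [0.87,0,0.03,-4,0],
    [0.87,0,0.03,-4,0],
    [0.44,0,0.01,-2,0],
    [0,0,0,0,0],
  ],
)

```text
clock: 73.0
tcp_pos: [0.497, 0.2276, 0.1866]
orientation: [-1.511, 0.507, -0.507]
contact_force: [-4.0, -2.8, 7.1]
grip_width: 0.0169
```

Run:
```python
from h import *
where(); o,M=tool(); d=o["tcp_pos"][:2]-C; print(np.hypot(*d),np.degrees(np.arctan2(d[1],d[0])),yawof(M)-90)
```

```text
t 73.0 tcp [0.497  0.2276 0.1866] yaw -37.13 tilt [-2.e-04 -5.e-04 -1.e+00] F [-4.  -2.8  7.1] M [-0.26  0.53  0.23] w 0.0169 q [-1.19  0.44  0.84  1.96 -0.41  0.92 -0.79]
0.1253935517557656 -126.98378082824789 -127.13258076310359
```

Request:
send_rows(
  plan=[
    [0.44,0,0.01,-2,0],
    [0.87,0,0.03,-4,0],
    [0.87,0,0.03,-4,0],
    [0.87,0,0.03,-4,0],
    [0.87,0,0.03,-4,0],
    [0.87,0,0.03,-4,0],
    [0.87,0,0.03,-4,0],
    [0.87,0,0.03,-4,0],
    [0.87,0,0.03,-4,0],
    [0.44,0,0.01,-2,0],
    [0.44,0,0.01,-2,0],
    [0,0,0,0,0],
  ],
)

```text
clock: 74.5
tcp_pos: [0.5745, 0.203, 0.1866]
orientation: [-1.571, -0.013, 0.012]
contact_force: [-2.3, -1.7, 6.2]
grip_width: 0.0167
```

Run:
```python
from h import *
grab("top"); where(); o,M=tool(); d=o["tcp_pos"][:2]-C; print(np.hypot(*d),np.degrees(np.arctan2(d[1],d[0])),yawof(M)-90)
t=grab("top","t26"); s=grab("side","s26")
pl=(C[0],C[1],SA)
ls=headlines(0)+[(frame2([(.202,0,.008),(.24,0,.008)],pl),(0,255,0))]
overlay(s,ls,"pics/s26z.png",(220,80,380,260),4)
overlay(t,ls,"pics/t26z.png",(160,150,280,270),6)
```

```text
t 74.55 tcp [0.5745 0.2031 0.1867] yaw 0.9 tilt [ 3.e-04 -2.e-04 -1.e+00] F [-1.5 -0.1  6.2] M [-0.06  0.31  0.31] w 0.0167 q [-0.91  0.49  0.63  1.81 -0.35  0.95 -0.11]
0.12475845350482691 -89.0533844434034 -89.10114916433955
```

View pics/s26z.png

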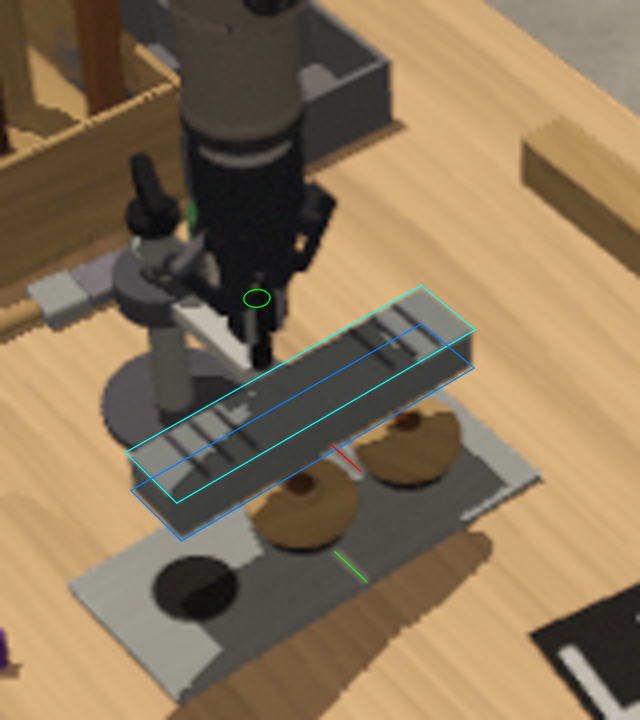

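View pics/t26z.png

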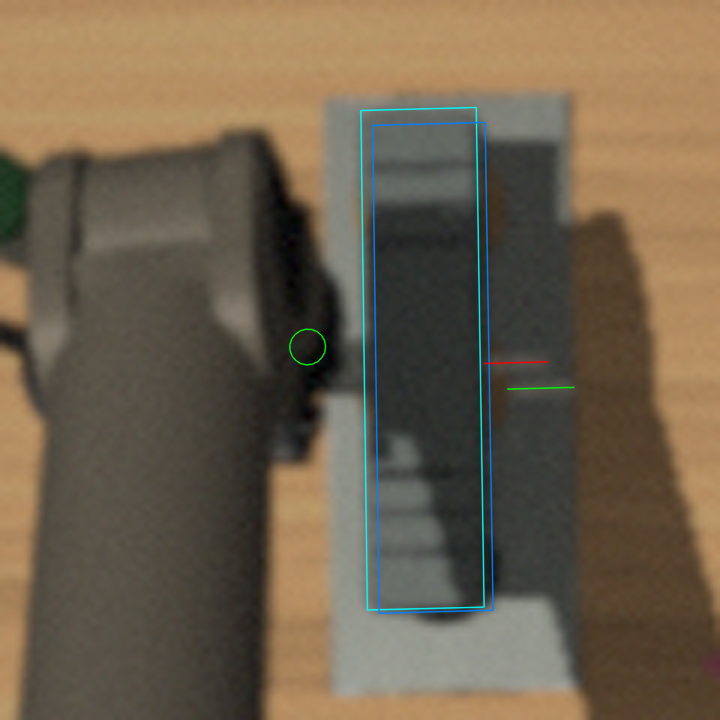

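Request:
send_rows(
  plan=[
    [0.12,0,0,-0.6,0],
    [0,0,0,0,0],
    [0,0,0,0,0],
    [0,0,0,0,1],
    [0,0,0,0,1],
    [0,0,0,0,1],
    [0,0,0,0,1],
    [0,0,0,0,1],
    [0,-1,0,0,1],
    [0,-2,0,0,1],
    [0,-2,0,0,1],
    [0,-2,0,0,1],
  ],
)

```text
clock: 76.15
tcp_pos: [0.5757, 0.2028, 0.2588]
orientation: [-1.57, -0.022, 0.02]
contact_force: [-0.3, -0.2, 0.0]
grip_width: 0.0858
```

Request:
send_rows(
  plan=[
    [0,-2,0,0,1],
    [0,-2,0,0,1],
    [0,-1,0,0,1],
    [0,0,2,0,1],
    [0,0,3,0,1],
    [0,0,3,0,1],
    [0,0,3,0,1],
    [0,0,1.5,0,1],
    [0,0,0,0,1],
    [0,0,0,0,1],
  ],
)

```text
clock: 77.4
tcp_pos: [0.5723, 0.3263, 0.3066]
orientation: [-1.571, -0.02, 0.02]
contact_force: [0.5, 0.4, 0.2]
grip_width: 0.0852
```

Run:
```python
from h import *
where()
t=grab("top","t27"); s=grab("side","s27")
pl=(C[0],C[1],SA)
ls=headlines(0)+[(frame2([(.202,0,.008),(.24,0,.008)],pl),(0,255,0))]+barlines(np.radians(70))
overlay(s,ls,"pics/s27z.png",(230,90,350,250),5)
overlay(t,[],"pics/t27z.png",(210,150,270,270),7)
overlay(s,[],"pics/s27y.png",(280,180,330,240),12)
```

```text
t 77.4 tcp [0.5723 0.3263 0.3066] yaw 1.44 tilt [ 2.e-04 -8.e-04 -1.e+00] F [0.5 0.4 0.2] M [-0.01 -0.01 -0.02] w 0.0852 q [-1.07  0.46  0.66  1.56 -0.29  1.22 -0.34]
```

View pics/s27z.png

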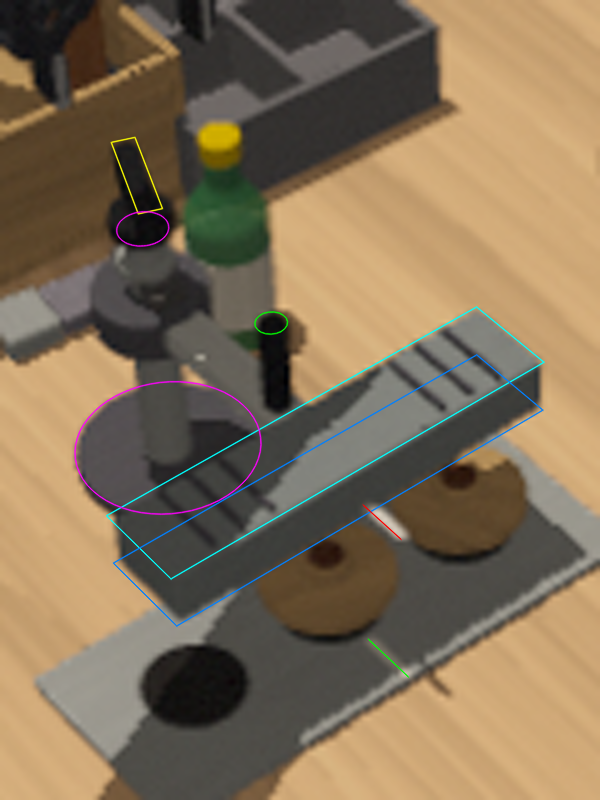

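View pics/t27z.png

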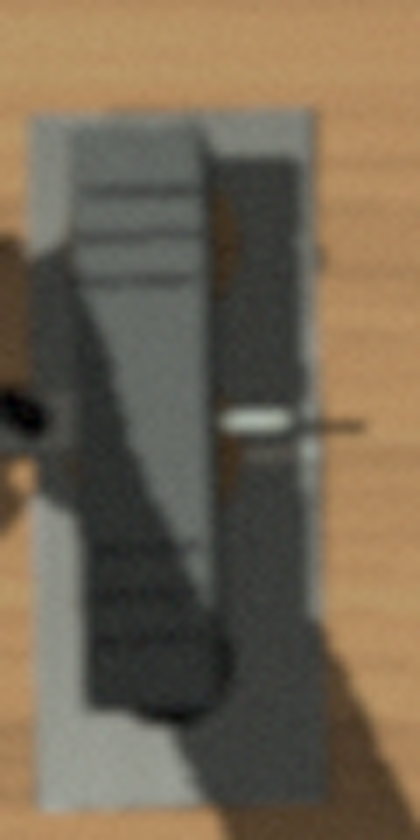

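View pics/s27y.png

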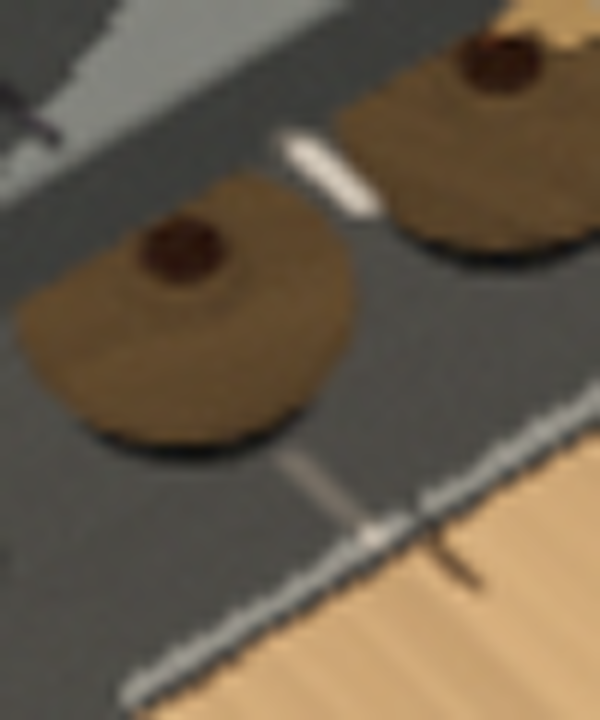

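Run:
```python
from h import *
t=load("t27"); s=load("s27")
def g(f,p,sc,x0,y0,z,nm):
    px=((p[0]+.5)/sc+x0-.5,(p[1]+.5)/sc+y0-.5); w=unproj(f,[px],z)[0]; d=w[:2]-C
    print(nm,w.round(4),"r",np.hypot(*d).round(4),"ang",np.degrees(np.arctan2(d[1],d[0])).round(2)); return w
for z in(.123,):
    g(s,(285,142),12,280,180,z,"s base"); g(s,(362,208),12,280,180,z,"s tip")
    g(t,(228,421),7,210,150,z,"t base"); g(t,(290,420),7,210,150,z,"t tip")
g(s,(285,456),12,280,180,.008,"s line base"); g(s,(374,538),12,280,180,.008,"s line end")
g(t,(250,453),7,210,150,.008,"t line"); g(t,(305,450),7,210,150,.008,"t line end")
# undisturbed line
t0=load("t1");s0=load("s1")
overlay(t0,[],"pics/l0.png",(230,200,270,230),10); overlay(s0,[],"pics/l1.png",(285,200,330,240),10)
```

```text
s base [0.5783 0.1202 0.123 ] r 0.2077 ang -88.39
s tip [0.5797 0.0924 0.123 ] r 0.2355 ang -88.22
t base [0.5789 0.1185 0.123 ] r 0.2094 ang -88.22
t tip [0.5794 0.0905 0.123 ] r 0.2374 ang -88.31
s line base [0.5775 0.125  0.008 ] r 0.2029 ang -88.56
s line end [0.5788 0.0905 0.008 ] r 0.2374 ang -88.46
t line [0.5779 0.1216 0.008 ] r 0.2063 ang -88.47
t line end [0.5794 0.095  0.008 ] r 0.2329 ang -88.28
```

View pics/l1.png

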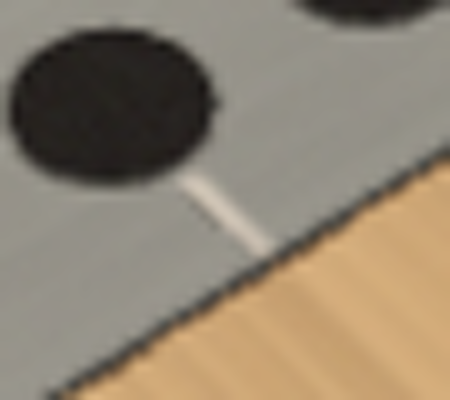

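View pics/l0.png

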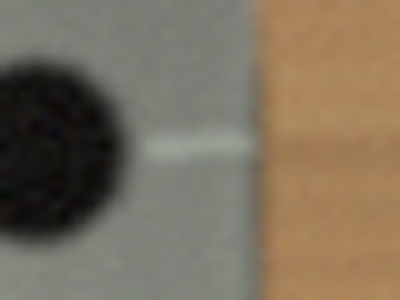

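Request:
send_rows(
  plan=[
    [0,0,0,7,1],
    [0,0,0,10,1],
    [0,0,0,4.4,1],
    [0,0,0,0,1],
    [0,0,0,0,1],
    [0,0,0,0,1],
  ],
)

```text
clock: 78.25
tcp_pos: [0.572, 0.3276, 0.3066]
orientation: [-1.553, 0.272, -0.272]
contact_force: [0.1, 0.0, -0.1]
grip_width: 0.0855
```

Run:
```python
from h import *
where(); delta((.5721,.3279,.22),-20)
```

```text
t 78.25 tcp [0.572  0.3276 0.3066] yaw -19.83 tilt [ 0.e+00  3.e-04 -1.e+00] F [ 0.1  0.  -0.1] M [-0.01 -0.02  0.06] w 0.0855 q [-1.12  0.48  0.74  1.56 -0.34  1.23 -0.67]
spin 0.17 then dx,dy,dz cm [0.   8.66 0.03]
```

Request:
send_rows(
  plan=[
    [0,1,0,0.2,1],
    [0,1.5,0,0,1],
    [0,1.5,0,0,1],
    [0,1.5,0,0,1],
    [0,1.5,0,0,1],
    [0,1.1,0,0,1],
    [0,0.56,0,0,1],
    [0,0,0,0,1],
    [0,0,0,0,1],
    [0,0,0,0,1],
  ],
)

```text
clock: 79.5
tcp_pos: [0.5722, 0.3279, 0.2205]
orientation: [-1.553, 0.274, -0.275]
contact_force: [0.5, -0.9, -0.2]
grip_width: 0.0855
```

Request:
send_rows(
  plan=[
    [0,0,0,0,0],
    [0,0,0,0,0],
    [0,0,0,0,0],
    [0,0,0,0,0],
    [0,0,0,0,0],
    [0,0,0,0,0],
    [0,0,0,0,0],
    [0,0,0,0,0],
  ],
  force=40,
)

```text
clock: 80.5
tcp_pos: [0.5715, 0.328, 0.22]
orientation: [-1.553, 0.275, -0.274]
contact_force: [-4.9, -0.2, 4.7]
grip_width: 0.0134
```

Run:
```python
from h import *
where()
```

```text
t 80.5 tcp [0.5715 0.328  0.22  ] yaw -20.04 tilt [-8.e-04  2.e-04 -1.e+00] F [-4.9 -0.2  4.7] M [-0.06  0.94  0.24] w 0.0134 q [-1.1   0.56  0.7   1.66 -0.4   1.08 -0.63]
```

Request:
send_rows(
  plan=[
    [-0.05,0,0,1,0],
    [0,0,0,3,0],
    [0,0,0,4,0],
    [0,0,0,4,0],
    [0,0,0,4,0],
    [0,0,0,4,0],
    [0,0,0,4,0],
    [0,0,0,3,0],
    [0,0,0,1,0],
    [0,0,0,0,0],
  ],
  force=100,
)

```text
clock: 81.75
tcp_pos: [0.5719, 0.3278, 0.2202]
orientation: [-1.469, 0.655, -0.656]
contact_force: [-3.0, -1.3, 5.0]
grip_width: 0.0122
```

Run:
```python
from h import *
where()
```

```text
t 81.75 tcp [0.5719 0.3278 0.2202] yaw -48.06 tilt [ 9.e-04 -1.e-04 -1.e+00] F [-3.  -1.3  5. ] M [-0.2   0.45  0.13] w 0.0122 q [-1.17  0.6   0.83  1.66 -0.48  1.1  -1.04]
```

Request:
send_rows(
  plan=[
    [0,0,0,1,0],
    [0,0,0,3,0],
    [0,0,0,4,0],
    [0,0,0,4,0],
    [0,0,0,4,0],
    [0,0,0,4,0],
    [0,0,0,3,0],
    [0,0,0,2,0],
    [0,0,0,1,0],
    [0,0,0,0,0],
    [0,0,0,0,0],
  ],
)

```text
clock: 83.12
tcp_pos: [0.5721, 0.3274, 0.2202]
orientation: [-1.327, 1.001, -1.003]
contact_force: [-1.2, -2.3, 5.8]
grip_width: 0.0122
```

Run:
```python
from h import *
where()
```

```text
t 83.12 tcp [0.5721 0.3274 0.2202] yaw -74.1 tilt [ 1.2e-03 -5.0e-04 -1.0e+00] F [-1.2 -2.3  5.8] M [-0.44  0.31  0.29] w 0.0122 q [-1.23  0.64  0.94  1.67 -0.57  1.13 -1.43]
```

Request:
send_rows(
  plan=[
    [0,0,0,1,0],
    [0,0,0,1,0],
    [0,0,0,0,0],
    [0,0,0,0,0],
  ],
)

```text
clock: 83.62
tcp_pos: [0.5721, 0.3274, 0.2202]
orientation: [-1.314, 1.028, -1.03]
contact_force: [-0.5, -2.7, 5.0]
grip_width: 0.0124
```

Run:
```python
from h import *
where()
```

```text
t 83.62 tcp [0.5721 0.3274 0.2202] yaw -76.14 tilt [ 1.3e-03 -5.0e-04 -1.0e+00] F [-0.5 -2.7  5. ] M [-0.62  0.23  0.33] w 0.0124 q [-1.23  0.65  0.95  1.67 -0.57  1.13 -1.46]
```

Release, rise straight up and move aside for a clear look.

Request:
send_rows(
  plan=[
    [0,0,0,0,1],
    [0,0,0,0,1],
    [0,0,0,0,1],
    [0,0,0,0,1],
    [0,0,0,0,1],
    [0,0,0,0,1],
    [0,-1,0,0,1],
    [0,-2,0,0,1],
    [0,-2,0,0,1],
    [0,-2,0,0,1],
    [0,-2,0,0,1],
    [0,-1,0,0,1],
  ],
)

```text
clock: 85.12
tcp_pos: [0.5719, 0.3281, 0.3218]
orientation: [-1.313, 1.027, -1.028]
contact_force: [0.1, -0.4, 0.4]
grip_width: 0.0853
```

Run:
```python
from h import *
where(); delta((.33,.45,.33),-76)
```

```text
t 85.12 tcp [0.5719 0.3281 0.3218] yaw -76.05 tilt [ 0.0015  0.0011 -1.    ] F [ 0.1 -0.4  0.4] M [-0.05 -0.06 -0.04] w 0.0853 q [-1.27  0.57  1.02  1.55 -0.49  1.3  -1.52]
spin -0.05 then dx,dy,dz cm [-17.68  -0.82 -20.52]
```

Request:
send_rows(
  plan=[
    [-0.5,0,-1,0,1],
    [-1.5,0,-2,0,1],
    [-2,0,-2.5,0,1],
    [-2.5,0,-2.5,0,1],
    [-2.5,0,-2.5,0,1],
    [-2.5,0,-2.5,0,1],
    [-2.5,0,-2.5,0,1],
    [-2,0,-2.5,0,1],
    [-1,0,-1.5,0,1],
    [-0.5,0,-0.5,0,1],
    [0,0,0,0,1],
    [0,0,0,0,1],
  ],
)

```text
clock: 86.62
tcp_pos: [0.3359, 0.449, 0.3199]
orientation: [-1.314, 1.029, -1.029]
contact_force: [1.1, -0.2, 0.4]
grip_width: 0.085
```

Run:
```python
from h import *
where()
t=grab("top","t28"); s=grab("side","s28")
overlay(s,headlines(0)+barlines(np.radians(14)),"pics/s28z.png",(230,90,350,250),5)
overlay(t,[],"pics/t28z.png",(200,150,270,270),6)
overlay(s,[],"pics/s28y.png",(280,180,330,240),12)
p,c=fitlift([s],(.679,-.088,1.406),.002); print(np.round(p,4),np.degrees(p[2]),c)
```

```text
t 86.62 tcp [0.3359 0.449  0.3199] yaw -76.13 tilt [ 3.e-04 -2.e-04 -1.e+00] F [ 1.1 -0.2  0.4] M [-0.03 -0.02  0.02] w 0.085 q [-1.91  0.39  1.16  1.79 -0.38  1.21 -1.97]
[ 0.6798 -0.0885  1.404   0.002 ] 80.44302693073834 0.736671891460559
```

View pics/s28z.png

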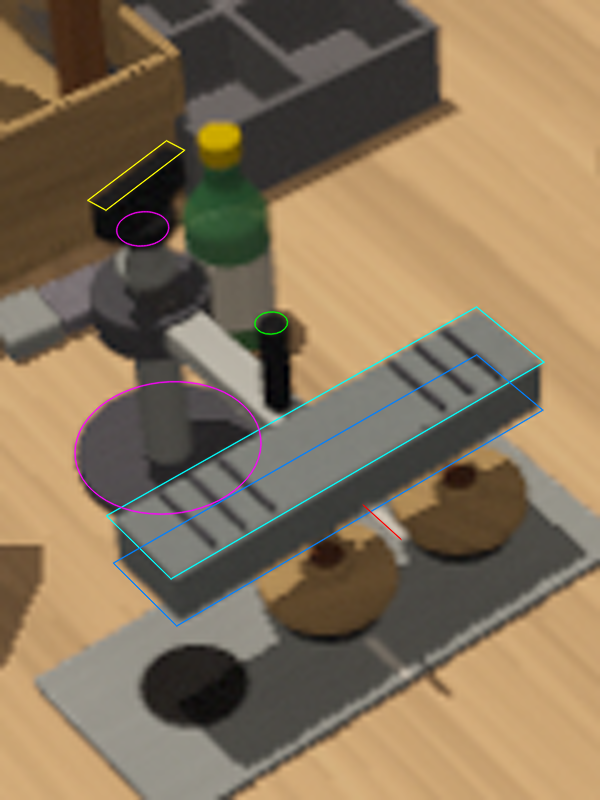

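View pics/s28y.png

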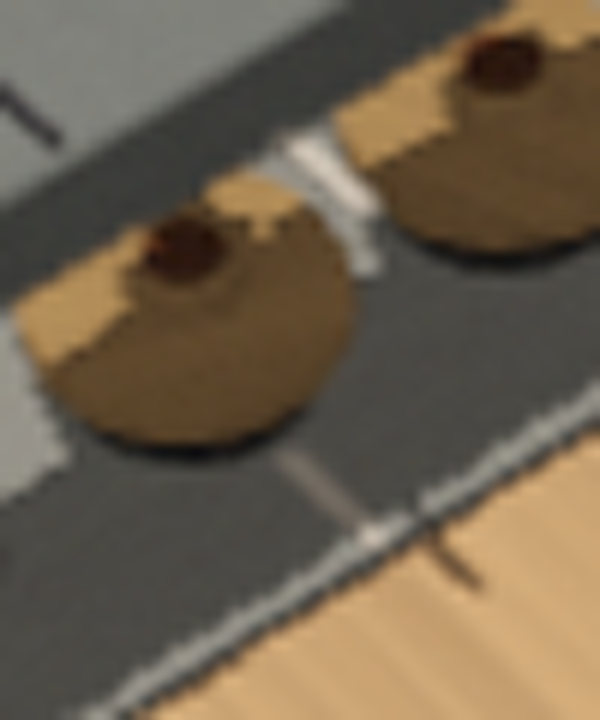

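View pics/t28.png

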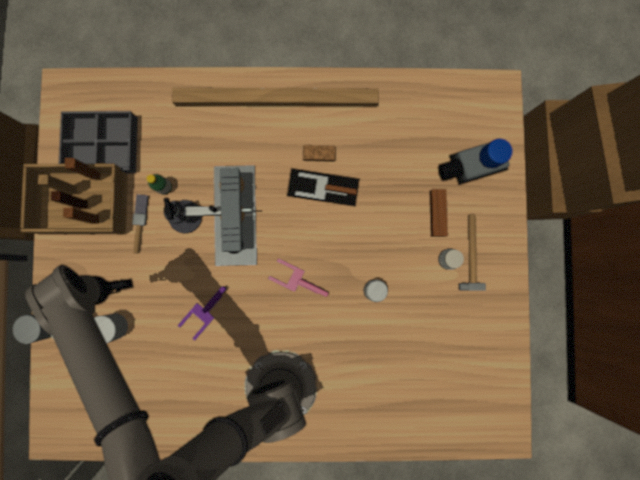

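View pics/s28.png

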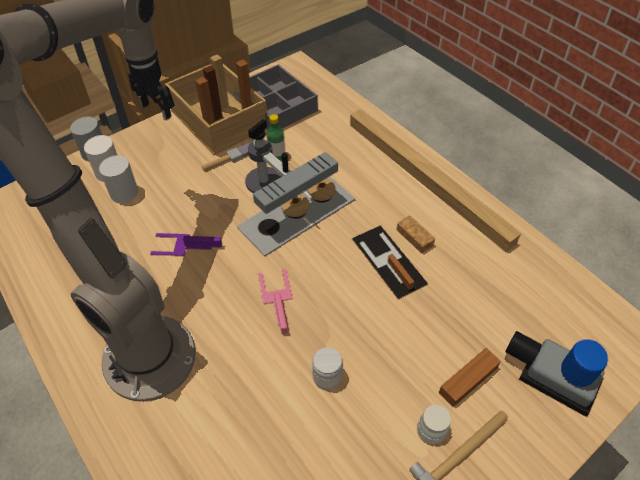

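Run:
```python
from h import *
a=load("s1");b=load("s28")
overlay(a,[],"pics/c0.png",(235,105,285,150),7);overlay(b,[],"pics/c1.png",(235,105,285,150),7)
cv2.imwrite("pics/c.png",np.hstack([cv2.imread("pics/c0.png"),cv2.imread("pics/c1.png")]))
for f in(a,b):
    g=cv2.cvtColor(f["image"],cv2.COLOR_RGB2GRAY)[112:140,245:268]; y,x=np.nonzero(g<28)
    m=cv2.moments((g<28).astype(np.uint8),True); print(len(x),x.mean(),y.mean(),.5*np.degrees(np.arctan2(2*m["mu11"],m["mu20"]-m["mu02"])))
```

```text
195 13.035897435897436 19.01025641025641 -48.268065082485656
197 12.939086294416244 18.95939086294416 -46.81351302939201
```

View pics/c.png

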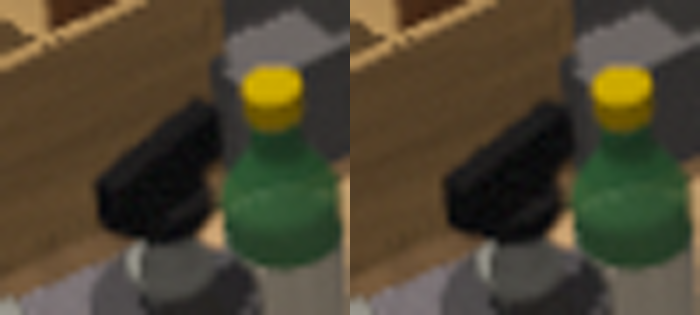

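Run:
```python
from bench import r
print(r.hand_in())
```

```text
the job is handed in; nothing more can be done
None
```

The job is done and handed in at about 87 s on the robot's clock, well inside the 210 s limit. No verdict is reported.

- **Holders:** Two of the three were present. I carried each one level on the fork and stood it on its own black disc, the middle one and the one at the far end. Both cameras showed them upright and centred to within a few millimetres. The gripper did not touch them.
- **Lifter:** It lies flat on its mat with handle and slot both over the rubber, about 4 mm from where it started.
- **Lamp:** I loosened the knob by about 55°, swung the head over the plate, and tightened the knob again. The white pointer measured about -88.3° and the plate line about -88.45° in the last measurement, taken just before tightening. In the pictures taken after tightening, the head showed no visible movement.
- **Knob:** Its bar is back at its starting tight angle, about 1° further clockwise. That is judged from the picture and the tool angle; I did not push on the head to test the lock.
- **Everything else:** The other items and the pink and purple look-alikes appear where they were in the last pictures.

No check failed. I saw nothing knocked aside during the run.

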